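Set up the bottle shaker for the night's mixing

ROBOT

A 6-joint arm with a two-finger parallel gripper is mounted at the origin on the work surface. World frame = base frame: x ahead of the robot, y to its left, z up, the work surface at z = 0. Lengths are in mm, angles in rad, forces in N, time in s.
With the tool pointing down it reaches from about 350 to 975 mm from the base axis. Payload 7.1 kg.
Tool frame: the origin (TCP) lies at the very end of the fingers, on their centre line; the grasp point (between the pads) lies 19 mm behind it; z points along the fingers, y is the direction in which the jaws open and shut (so a half turn about z gives the same grasp; the last joint's range is limited). The gripper opens to 88 mm and grips with 3 to 60 N. Pads are 20 mm wide; open, the fingers measure 115 mm over their backs; the gripper's body (75 mm by 178 mm) begins 61 mm behind the grasp point.
Start: joints at [1.285, 0.423, 1.63, -0, 1.089, -0.019], TCP at [164.747, 602.879, 222.675] pointing down, gripper open.
Joint ranges: [-3, 3], [-0.9, 2.11], [0.09, 2.58], [-1.31, 4.45], [0.11, 2.69], [-2.54, 2.54]. Speed limits (rad/s): [2.39, 2.39, 3.01, 3.14, 3.14, 3.14].

INTERFACE

Orientations are given as a rotation vector (axis times angle).
In Python, from workcell import * gives the robot as it stands.
- The arm moves only by the tool play_rows, never from a script. Its argument "plan" is text: rows parted by semicolons, each of 7 numbers parted by spaces: the finger opening in cm, from 0 to 8.78, then the shift along the tool's x, y, z in cm, then the turn, a rotation vector about the tool's x, y, z in degrees. A call has 1 to 20 rows; each row shifts and turns the commanded pose from where the row before left it, along the tool's axes as they then stand; what a row does not reach is not made up. A row lasts 1/8 s, in which the tool goes at most 62.5 mm and 10.7 degrees, less where a joint would pass 70% of its speed; a pose out of reach is approached as far as the arm can. A call is refused whole if a number of a shift passes 6.25 or a number of a turn 10.7, either way. A call with a gripper value outside its range is refused whole. The fingers move at their own pace and stop on an object; the grip force is fixed at half the most. Time passes only in rows, so rows that do not move let the fingers close. It gives the time, the measured TCP pose, the force and the opening at its end, in the units of the state.
- get_obs(): the state, without advancing time (a new reading comes with each control period).
- get_image(name): name is "scene" or "side" or "wrist"; returns a dict with "pixels" (420x560x3 uint8, red, green, blue), "range_z" (420x560 float32, mm along the optical axis (not along the pixel's ray), 0 where there is no reading), "fx", "fy", "cx", "cy" (pixels), "distortion" ([k1, k2, p1, p2, k3] as OpenCV has them; the pictures are not rectified), "eye" and "attitude" of the camera in the world. Camera axes: x right, y down, z forward; pixel columns grow to the right and rows downward; lengths in mm; the calibration is good to about 2 mm. A picture is of the moment at which its call begins.
- close_job(): hands the job in, once; it reports no verdict.
The state is a dict: "t": time; "qpos": joint angles; "qvel": joint speeds; "joint_torque": joint torques, N m; "ee_pos": TCP position; "orientation": TCP orientation; "ft_force": force on the tool from outside, world axes, zero at the start; "moment": the same for the moment, N m; "width": finger opening in mm.
Only numpy, scipy, OpenCV 4.12 (cv2) and the standard library are available. Lean on these libraries where they do the work, as an engineer would, in place of code of your own. Each camera call takes 0.05 s, during which the arm holds its last target. There are 200 camera calls.

TASK

Get the bench shaker ready for its overnight run: with its toggle clamp swung open, hook the tongue of the blue bottle tray under the lip at the back of the platform, lower the tray flat behind the front sill, then swing the clamp closed onto it. With the tray clamped, stand every small amber, green-labelled bottle from the counter upright in a tray cell of its own. Also feel for the mains toggle hidden in the pocket behind the shaker: if it is up (off) push it gently down to on, if it is already down leave it so; and leave everything else on the counter where it is.

Things in the scene. Friction and masses are not known exactly. Their poses are not given: they have to be found in the camera images.
- platform (a point): White bench shaker fixed to the counter, body 236 (x) by 216 mm, with an aluminium platform. This point: middle of the platform's top face, 100 mm above the counter. x points to the shaker's back (away from the robot), y left, z up. Side guides with flared tops, 17 mm high, have inner faces at y = +-91 mm, from x = -42 to +48 mm. The platform ends 128 mm in front of this point.
- lip (a point): Middle of the lower front edge of the steel retaining lip at the back of the platform; axes as the platform's. It lies at x = +66.5, y = 0, z = +13 mm from the platform point: 13 mm is free beneath the lip. The lip is 120 mm wide (y), 4 mm thick, and overhangs 15 mm forward of the steel back wall it stands on (wall face at x = +81.5 mm from the platform point).
- sill (a point): Middle of the upper inner (rear) edge of the steel front sill; axes as the platform's. At x = -57.5, y = 0, z = +9 mm from the platform point. The sill is 9 mm high, 6 mm thick and 150 mm wide; the tray's front wall goes down just behind it.
- tray_grip (a point): Loose blue bottle tray, 0.4 kg, body 116 (x) by 176 mm (y). This point: centre of its black hand grip, 70 (x) by 12 (y) by 32 mm high, on two steel posts at x = +-26 mm; 64 mm above the tray's flat underside, over its centre. x points to the tongue edge, z up. Floor 4 mm thick, walls to 22 mm above the underside. Four cells 52 x 52 mm inside, centred at x = +-28, y = +-58 mm.
- tray_tongue (a point): Middle of the bottom outer edge of the tray's steel tongue, on the underside, 76 mm in +x from the tray's centre; tray axes. Tongue 5 mm thick, 110 mm wide, 18 mm long. Tray home: underside flat on the platform, tongue under the lip, front wall behind the sill, with 5 mm play in x (tray centre at platform x = 0 to +5 mm) and 3 mm either way in y.
- tray_ledge (a point): Top middle of the steel ledge at the tray's front, 67 mm in -x from the tray's centre and 17 mm above its underside; tray axes. 60 mm wide (y), 18 mm long (x), 4 mm thick. It passes over the sill when the tray is home and the toggle clamp's foot presses on it.
- clamp_pivot (a point): Pivot of the toggle clamp at the middle of the platform's front edge (x = -118, y = 0, z = +38 mm from the platform point); axes as the platform's, the clamp swings about y. It swings between two steel cheeks (24 mm apart outside, 18 mm long in x, up to 9 mm above the pivot).
- clamp (a joint): Toggle clamp angle, rad. 0 closed: arm level towards the shaker's back, foot on the tray's ledge, handle up, leaning 20 degrees to the front. 1.75 open: arm 10 degrees past upright, handle down and out in front. Over-centre spring, about 0.35 N m at the ends: it resists up to the middle (0.87), then swings on by itself to the other end. Starts at either end. Closed on the tray it reads below 0.05.
- clamp_arm (a point): Outer end of the clamp's steel arm, on its centre line, 57 mm from the pivot; its x points along the arm away from the pivot, its z up when closed. Arm 10 mm wide, 12 mm deep; a rubber foot 13 mm across sits 51 mm from the pivot and reaches 21 mm to the -z side. The screw shows 11 mm on the +z side.
- clamp_handle (a point): Middle of the clamp's red hand grip, 60 mm from the pivot, on the handle's centre line. The handle is 15 mm thick, reaches 90 mm from the pivot, and stands 110 degrees round from the arm; axes as clamp_arm.
- switch (a point): Pivot of the mains toggle on the shaker's rear face; platform axes, x out of the face. The toggle, a black stick 12 mm thick, 32 mm long along x, sits mid-width in a black pocket open only at the top: 58 (x) by 64 mm (y), walls to 40 mm above this point, floor 33 mm below. Its end is 12 mm up (OFF) or 12 mm down (ON); snaps over at 4 N. Unlit, hidden by the walls, alike from above: it must be felt.
- bottle1_mid (a point): Loose stoppered amber bottle with lime-green label and cream stopper, 0.13 kg, standing on the counter. This point: on its axis, half-way up (40 mm above its base); z along the axis, up. Round body 42 mm across, straight to 46 mm above the base; stopper 25 mm across, top at 80 mm. Two to four of the four are there; absent ones read None.
- bottle2_mid (a point): Loose stoppered amber bottle with lime-green label and cream stopper, 0.13 kg, standing on the counter. This point: on its axis, half-way up (40 mm above its base); z along the axis, up. Round body 42 mm across, straight to 46 mm above the base; stopper 25 mm across, top at 80 mm. Two to four of the four are there; absent ones read None.
- bottle3_mid (a point): Loose stoppered amber bottle with lime-green label and cream stopper, 0.13 kg, standing on the counter. This point: on its axis, half-way up (40 mm above its base); z along the axis, up. Round body 42 mm across, straight to 46 mm above the base; stopper 25 mm across, top at 80 mm. Two to four of the four are there; absent ones read None.
- bottle4_mid (a point): Loose stoppered amber bottle with lime-green label and cream stopper, 0.13 kg, standing on the counter. This point: on its axis, half-way up (40 mm above its base); z along the axis, up. Round body 42 mm across, straight to 46 mm above the base; stopper 25 mm across, top at 80 mm. Two to four of the four are there; absent ones read None.
- decanter1: Tall clear glass decanter with a white label, 48 mm across, 118 mm tall, among the bottles; a loose bystander, to be left alone. Origin: centre of its underside.
- decanter2: Tall green glass decanter with a white label, 48 mm across, 118 mm tall, among the bottles; a loose bystander, to be left alone. Origin: centre of its underside.
- gift_box: Cardboard gift box with green lid, 74 x 74 x 52 mm; a loose bystander, to be left alone. Origin: underside.
- stopper_cup: Blue ceramic cup, 76 mm across, 70 mm tall; a loose bystander, to be left alone. Origin: underside.
- funnel: Steel funnel standing mouth down, 68 mm across, 65 mm tall; a loose bystander, to be left alone. Origin: underside.
- calculator: Black calculator, 130 x 80 x 14 mm; a loose bystander, to be left alone. Origin: underside.
- tester_block: Wooden block with paper tester strips, 50 x 110 mm, 85 mm tall; a loose bystander, to be left alone. Origin: underside.
Mind the look-alikes: they are no part of the job. Leave any pink look-alike of the part that bears bottle4_mid alone.

How it is judged:
By the outcome, as a careful person would: the job done as asked, in the order asked, and still so for the second after the job is handed in, with the robot touching nothing.
Of bottle1, bottle2, bottle3, bottle4 only 2 to 4 are there at a start; the rules pass over those that are not, and their reading is None.
At some moment in a run one of bottle1, bottle2, bottle3, bottle4, tray may be knocked a few centimetres aside while the robot is not near it.
Once in a run the grip may slacken for a moment while it holds something.
It also fails if it takes over 210 s, if anything falls off the work surface, if the arm or the gripper's body presses on something with over 40 N, if the wrist force passes 120 N, or if a joint passes its speed limit or range.

## Working session

There is one attempt and no reset: what is moved stays moved. The work goes in short steps, Python scripts to look and compute and a tool call to move; the robot and the scene stay as the last step left them, time stands still between calls to the robot, and variables do not carry over. Pictures are saved under pics/ and viewed, about 12 in all and at most 16, crops included, and the job is handed in when it is done.

Besides the shell and the picture viewer there is one more tool, called after "Call:" by a JSON object that holds its "api" and its "payload". play_rows: Moves the arm, as the interface text tells. Its arguments: {"type":"object","properties":{"plan":{"type":"string"}},"required":["plan"]}

```bash
ls; mkdir -p pics
cat > h.py <<'E'
from workcell import *
import numpy as np, cv2
from scipy.spatial.transform import Rotation as R
def att(im):
    a=np.array(im["attitude"],float)
    return a if a.shape==(3,3) else R.from_rotvec(a).as_matrix()
def K(im): return np.array([[im["fx"],0,im["cx"]],[0,im["fy"],im["cy"]],[0,0,1.]]),np.array(im["distortion"],float)
def cloud(im):
    k,d=K(im); h,w=im["range_z"].shape
    u,v=np.meshgrid(np.arange(w),np.arange(h))
    p=cv2.undistortPoints(np.stack([u,v],-1).reshape(-1,1,2).astype(float),k,d).reshape(h,w,2)
    z=im["range_z"]; P=np.dstack([p[...,0]*z,p[...,1]*z,z])
    W=P@att(im).T+np.array(im["eye"]); W[z<=0]=np.nan
    return W
def proj(im,X):
    k,d=K(im); Rm=att(im).T; X=np.atleast_2d(X).astype(float)
    return cv2.projectPoints(X,cv2.Rodrigues(Rm)[0],-Rm@np.array(im["eye"]),k,d)[0].reshape(-1,2)
def ray(im,uv,z):
    k,d=K(im); p=cv2.undistortPoints(np.array(uv,float).reshape(-1,1,2),k,d).reshape(-1,2)
    D=np.c_[p,np.ones(len(p))]@att(im).T; e=np.array(im["eye"])
    return e+D*((z-e[2])/D[:,2])[:,None]
def save(im,n,crop=None,s=1):
    a=im["pixels"]
    if crop: a=a[crop[1]:crop[3],crop[0]:crop[2]]
    a=cv2.resize(a,None,fx=s,fy=s,interpolation=cv2.INTER_CUBIC)
    cv2.imwrite("pics/"+n+".png",a[...,::-1])
def dump(n,im): np.save("/tmp/"+n+".npy",im,allow_pickle=True)
def load(n): return np.load("/tmp/"+n+".npy",allow_pickle=True).item()
E
python3 - <<'E'
from h import *
o=get_obs(); print(o)
for n in ("scene","side","wrist"):
    im=get_image(n); dump(n,im); print(n,im["eye"],im["attitude"],im["fx"],im["distortion"])
a=load("scene")["pixels"]; b=load("side")["pixels"]
save(load("scene"),"scene0",s=1.42); save(load("side"),"side0",s=1.42)
E
```

```text
pics
{'t': 0.0, 'qpos': array([ 1.28499295e+00,  4.23841001e-01,  1.63067072e+00, -1.15690511e-05,
        1.08858682e+00, -1.90126126e-02]), 'qvel': array([ 0.00086886,  0.00153064, -0.00155816,  0.00091643, -0.00223659,
       -0.00110895]), 'joint_torque': array([-3.31915480e-04, -5.44635773e+01, -2.73663729e+01,  6.43527391e-02,
        2.28189176e-02, -1.36127878e-04]), 'ee_pos': array([164.60565696, 602.37058935, 221.90916726]), 'orientation': array([-4.17794654e-01, -3.11346652e+00,  2.34029793e-03]), 'ft_force': array([ 0.04230729,  0.71766646, -0.42198525]), 'moment': array([0.02657284, 0.00533802, 0.02596515]), 'width': 87.77526112000933}
scene [1467.08417541 -366.63415593 1281.55138977] [-2.04877348 -1.42965597  0.56482233] 500.6840506283446 [-0.1156836  0.         0.         0.         0.       ]
side [ 453.82530827  799.15385981 1054.73342096] [-0.07758469  2.89425068 -1.1190106 ] 454.0830348003619 [-0.00455243  0.          0.          0.          0.        ]
wrist [ 93.84812896 622.33068391 383.73956157] [2.31593461 1.76879505 0.24176746] 322.9040028788251 [-0.05911142  0.          0.          0.          0.        ]
```

View pics/scene0.png

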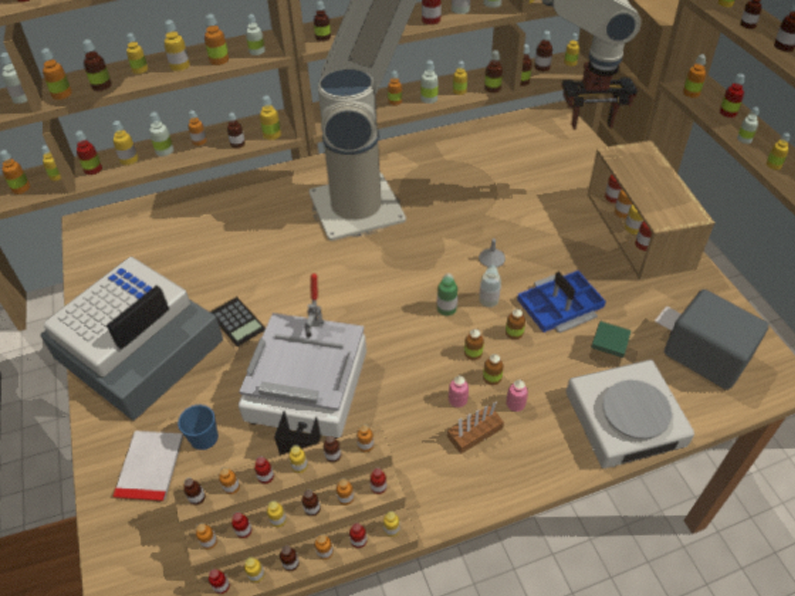

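View pics/side0.png

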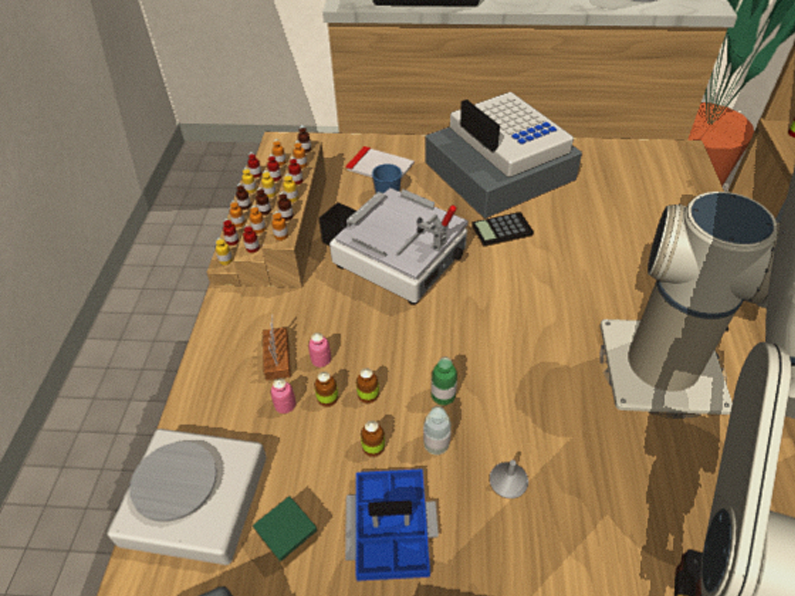

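```bash
cat > m.py <<'E'
from h import *
import sys
def blobs(im,lo,hi,zr=(5,300),amin=15):
    hsv=cv2.cvtColor(im["pixels"],cv2.COLOR_RGB2HSV); m=cv2.inRange(hsv,np.array(lo),np.array(hi)); W=cloud(im)
    m[~((W[...,2]>zr[0])&(W[...,2]<zr[1]))]=0
    n,l,s,c=cv2.connectedComponentsWithStats(m)
    return [(s[i,4],c[i].round(1),W[l==i]) for i in range(1,n) if s[i,4]>=amin],W
if __name__=="__main__":
  for n in ("scene","side"):
    im=load(n); print(n)
    for nm,lo,hi,zr in (("lime",(32,120,60),(48,255,255),(3,60)),("amber",(8,150,40),(20,255,200),(20,90)),("pink",(150,80,80),(175,255,255),(5,100)),("blue",(105,150,60),(125,255,255),(2,110)),("red",(0,180,90),(6,255,255),(100,260)),("redB",(174,180,90),(180,255,255),(100,260))):
        B,W=blobs(im,lo,hi,zr)
        for a,c,P in B:
            if not(250<np.median(P[:,0])<900) : continue
            print(nm,a,c,"min",P.min(0).round(),"max",P.max(0).round(),"med",np.median(P,0).round())
E
python3 m.py
```

```text
scene
lime 44 [362.2 233.2] min [563. 187.  12.] max [584. 222.  34.] med [578. 199.  25.]
lime 40 [333.1 247.9] min [586.  73.   9.] max [604. 111.  35.] med [598.  88.  23.]
lime 39 [346.4 265.4] min [662.  87.  15.] max [684. 120.  32.] med [677.  99.  24.]
amber 52 [439.4 139.3] min [257. 641.  58.] max [318. 670.  85.] med [302. 650.  72.]
amber 91 [363.1 226.8] min [552. 188.  31.] max [582. 228.  65.] med [572. 202.  51.]
amber 88 [333.6 241.1] min [573.  75.  34.] max [603. 112.  69.] med [593.  90.  52.]
amber 95 [347.2 258.8] min [650.  84.  38.] max [683. 124.  69.] med [671. 100.  52.]
amber 29 [342.8 299.3] min [771.  20.  23.] max [798.  54.  34.] med [786.  36.  29.]
amber 15 [349.5 298.5] min [780.  42.  23.] max [798.  66.  33.] med [790.  59.  29.]
amber 66 [329.8 308.3] min [785. -38.  20.] max [813.  21.  38.] med [800.  -8.  29.]
pink 131 [323.2 276.4] min [677.  -6.   9.] max [709.  32.  68.] med [702.  10.  49.]
pink 139 [364.2 279.5] min [731. 107.   6.] max [763. 142.  70.] med [754. 119.  49.]
blue 18 [401.7 194.5] min [451. 397.   3.] max [465. 431.  25.] m
[... 1206 characters left out ...]
307.3] min [539. 202.  34.] max [579. 234.  70.] med [557. 223.  52.]
pink 192 [224.5 247.5] min [664.   6.   6.] max [701.  43.  71.] med [681.  33.  45.]
pink 211 [198.9 280.2] min [718. 117.   6.] max [755. 154.  70.] med [733. 145.  46.]
blue 2744 [275.1 370.9] min [450. 265.   2.] max [581. 451.  77.] med [516. 370.   5.]
red 44 [191.2 115.3] min [ 850. -476.  112.] max [ 873. -458.  142.] med [ 861. -467.  123.]
red 52 [206.6 117.6] min [ 780. -421.  149.] max [ 803. -394.  186.] med [ 790. -403.  162.]
red 58 [315.9 151.1] min [ 422. -215.  167.] max [ 444. -199.  223.] med [ 433. -206.  202.]
red 67 [175.  165.1] min [ 849. -229.  110.] max [ 876. -202.  143.] med [ 860. -212.  123.]
```

Run:
```python
from m import *
C=[];T=[]
for n in ("scene","side"):
    im=load(n); W=cloud(im); P=W.reshape(-1,3); hsv=cv2.cvtColor(im["pixels"],cv2.COLOR_RGB2HSV).reshape(-1,3)
    r=(P[:,0]>380)&(P[:,0]<780)&(P[:,1]>-420)&(P[:,1]<-60)
    b=r&(P[:,2]>40)&(P[:,2]<103)&(hsv[:,1]<60)&(hsv[:,2]>70)
    C.append(P[b]); 
    print(n,b.sum(),cv2.minAreaRect(P[b][:,:2].astype(np.float32)))
    for z0,z1 in ((104,108),(108,112),(112,121),(121,140),(140,160),(160,230)):
        q=r&(P[:,2]>z0)&(P[:,2]<z1); print(z0,z1,q.sum(), cv2.minAreaRect(P[q][:,:2].astype(np.float32)) if q.sum()>2 else '')
    t=(hsv[:,0]>105)&(hsv[:,0]<125)&(hsv[:,1]>150)&(hsv[:,2]>50)&(P[:,0]>420)&(P[:,0]<620)&(P[:,1]>240)&(P[:,1]<470)&(P[:,2]>10)&(P[:,2]<30)
    print("tray",t.sum(),cv2.minAreaRect(P[t][:,:2].astype(np.float32)))
    g=(P[:,2]>50)&(P[:,2]<95)&(P[:,0]>450)&(P[:,0]<580)&(P[:,1]>290)&(P[:,1]<410)
    print("grip",g.sum(),cv2.minAreaRect(P[g][:,:2].astype(np.float32)),P[g].mean(0))
    s=(hsv[:,1]<60)&(P[:,0]>420)&(P[:,0]<640)&(P[:,1]>260)&(P[:,1]<450)&(P[:,2]>2)&(P[:,2]<25)
    q=P[s]; print("steel",s.sum(),q.min(0),q.max(0)); 
    m=q[:,0]>525; print("  far",q[m].mean(0),m.sum(),"near",q[~m].mean(0) if (~m).any() else '')
A=np.vstack(C); print(cv2.minAreaRect(A[:,:2].astype(np.float32)))
```

```text
scene 4266 ((571.1795654296875, -296.8610534667969), (213.83299255371094, 299.49945068359375), 58.488643646240234)
104 108 324 ((538.9950561523438, -276.7414855957031), (203.0241241455078, 219.53640747070312), 58.8746337890625)
108 112 150 ((541.3230590820312, -281.39080810546875), (189.66432189941406, 210.02273559570312), 57.895896911621094)
112 121 650 ((615.9808959960938, -292.0776672363281), (220.44064331054688, 327.7784423828125), 89.93856048583984)
121 140 132 ((613.8870239257812, -291.96075439453125), (331.0630798339844, 214.84788513183594), 0.2609052062034607)
140 160 94 ((473.36199951171875, -242.55172729492188), (25.37373924255371, 67.22026824951172), 51.07188415527344)
160 230 110 ((443.6618957519531, -223.7484893798828), (16.799211502075195, 45.28826141357422), 58.96678924560547)
tray 308 ((519.8338623046875, 352.8004455566406), (119.7085952758789, 179.7212677001953), 6.461740970611572)
grip 127 ((521.1368408203125, 353.29669189453125), (70.30863952636719, 17.60122299194336), 3.5197722911834717) [522.12078686 351.50976464  69.81435218]
steel 223 [429.91466783 260.21896728
[... 793 characters left out ...]
839172363281), 89.10872650146484)
160 230 103 ((636.6542358398438, -235.72300720214844), (166.2224884033203, 412.3424377441406), 62.07417678833008)
tray 820 ((515.9159545898438, 356.84832763671875), (113.8680191040039, 178.47860717773438), 6.074270725250244)
grip 305 ((517.2388916015625, 358.36895751953125), (68.83905792236328, 14.636661529541016), 4.627605438232422) [516.6890542  360.30632118  71.59885154]
steel 453 [440.66234002 294.32807162   2.12815334] [595.802542   448.51823072  24.84267834]
  far [581.72217046 369.33996133   5.68753406] 267 near [452.89300666 352.34314981  15.96888771]
((570.15869140625, -292.9499816894531), (219.64801025390625, 305.5041198730469), 58.626094818115234)
```

Run:
```python
from m import *
a=load("side"); s=load("scene")
c1=cv2.resize(a["pixels"][120:220,215:340],None,fx=4,fy=4,interpolation=cv2.INTER_CUBIC)[:400,:500]
c2=cv2.resize(s["pixels"][180:320,160:270],None,fx=2.857,fy=2.857,interpolation=cv2.INTER_CUBIC)[:400]
cv2.imwrite("pics/shk.png",np.hstack([c1,c2])[...,::-1])
```

```text
(no output)
```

View pics/shk.png

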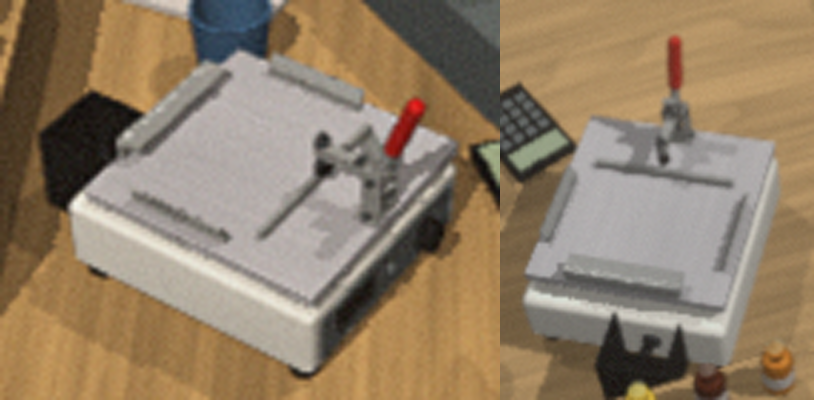

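```bash
cat > go.py <<'E'
import sys
from h import *
# usage: go.py x y z az(tool y azimuth deg) [pitch deg about tool y]
o=get_obs(); p=np.array(o["ee_pos"]); M=R.from_rotvec(o["orientation"]).as_matrix()
az=np.degrees(np.arctan2(M[1,1],M[0,1]))
print("t",round(o["t"],2),"pos",p.round(1),"az",round(az,2),"toolz",M[:,2].round(3),"F",np.round(o["ft_force"],1),"w",round(o["width"],1),"q6",o["qpos"].round(2))
if len(sys.argv)>4:
    x,y,z,a=map(float,sys.argv[1:5]); pit=float(sys.argv[5]) if len(sys.argv)>5 else 0
    a=np.radians(a); Y=np.array([np.cos(a),np.sin(a),0]); Z=np.array([0,0,-1.]); X=np.cross(Y,Z)
    T=np.c_[X,Y,Z]@R.from_euler("y",pit,degrees=True).as_matrix()
    d=M.T@(np.array([x,y,z])-p)/10; print("shift now-frame cm",d.round(2),"target-frame cm",(T.T@(np.array([x,y,z])-p)/10).round(2),"turn deg",np.degrees(R.from_matrix(M.T@T).as_rotvec()).round(2))
E
python3 go.py 450 300 320 58.6
```

```text
t 0.15 pos [164.6 602.5 222.1] az 74.71 toolz [-0.    -0.001 -1.   ] F [-0.3  0.4 -0.4] w 87.8 q6 [ 1.28  0.42  1.63  0.    1.09 -0.02]
shift now-frame cm [-35.5  -21.67  -9.77] target-frame cm [-40.12 -10.95  -9.79] turn deg [-7.000e-02  1.000e-02  1.611e+01]
```

Call:
{"api": "play_rows", "payload": {"plan": "0 0 0 -3 0 0 8; 0 0 0 -5 0 0 8.4"}}

```text
t: 0.4
ee_pos: [164.4, 601.6, 301.3]
orientation: [-0.865, -3.02, 0.008]
ft_force: [-0.3, 1.1, 1.0]
width: 71.4
```

```bash
python3 go.py 470 250 310 58.6;python3 go.py 520 -200 310 58.6
```

```text
t 0.4 pos [164.4 601.6 301.3] az 58.04 toolz [-0.001 -0.005 -1.   ] F [-0.3  1.1  1. ] w 71.4 q6 [1.29 0.35 1.55 0.   1.24 0.27]
shift now-frame cm [-44.54 -13.65  -0.74] target-frame cm [-44.4  -14.08  -0.87] turn deg [-0.28  0.08 -0.56]
t 0.4 pos [164.4 601.6 301.3] az 58.04 toolz [-0.001 -0.005 -1.   ] F [-0.3  1.1  1. ] w 71.4 q6 [1.29 0.35 1.55 0.   1.24 0.27]
shift now-frame cm [-72.6  -49.19  -0.53] target-frame cm [-72.12 -49.89  -0.87] turn deg [-0.28  0.08 -0.56]
```

Call:
{"api": "play_rows", "payload": {"plan": "0 -5.5 -1.7 0 0 0 0; 0 -5.5 -1.7 0 0 0 0; 0 -5.5 -1.7 0 0 0 0; 0 -5.5 -1.7 0 0 0 0; 0 -5.5 -1.7 0 0 0 0; 0 -5.5 -1.7 0 0 0 0; 0 -5.5 -1.7 0 0 0 0; 0 -5.5 -1.7 0 0 0 0; 0 -3.5 -4.4 0 0 0 0; 0 -3.5 -4.4 0 0 0 0; 0 -3.5 -4.4 0 0 0 0; 0 -3.5 -4.4 0 0 0 0; 0 -3.5 -4.4 0 0 0 0; 0 -3.5 -4.4 0 0 0 0; 0 -3.5 -4.4 0 0 0 0; 0 -3.5 -4.4 0 0 0 0; 0 0 0 0 0 0 0; 0 0 0 0 0 0 0"}}

```text
t: 2.65
ee_pos: [520.7, -190.1, 302.2]
orientation: [-0.858, -3.021, -0.001]
ft_force: [0.3, 0.2, -0.1]
width: 0.8
```

```bash
python3 - <<'E'
from h import *
im=get_image("wrist"); dump("w1",im); print(im["eye"],att(im)[:,2].round(3)); save(im,"w1",s=1.42)
E
python3 go.py
```

```text
[ 458.37021245 -151.25167863  464.08016139] [ 0.229 -0.141 -0.963]
t 2.7 pos [ 520.7 -189.6  302.4] az 58.34 toolz [-0.001  0.001 -1.   ] F [ 0.5  0.8 -0.4] w 0.5 q6 [-0.37  0.23  1.71  0.    1.2  -1.39]
```

View pics/w1.png

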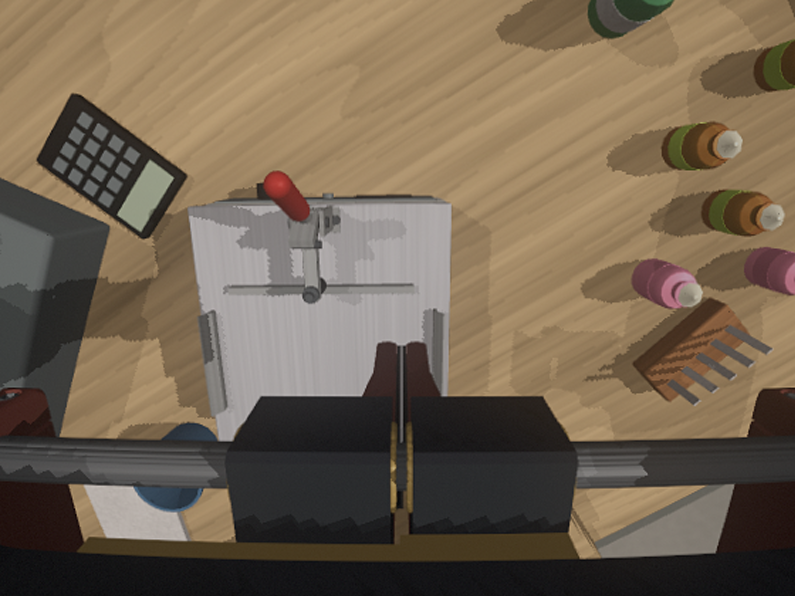

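```bash
cat > plat.py <<'E'
from h import *
def fit(im,show=True):
    W=cloud(im); hsv=cv2.cvtColor(im["pixels"],cv2.COLOR_RGB2HSV)
    near=np.hypot(W[...,0]-556,W[...,1]+280)<190
    m=near&(abs(W[...,2]-100)<4)&(hsv[...,1]<50)
    yaw=np.radians(-31.5)
    for _ in range(3):
        ex=np.array([np.cos(yaw),np.sin(yaw)]); ey=np.array([-ex[1],ex[0]])
        P=W[m][:,:2]; u=P@ex; v=P@ey; L=[];Rr=[]
        for a in np.arange(u.min()+15,u.max()-5,4):
            s=(u>a)&(u<a+4)
            if s.sum()<15: continue
            vv=np.sort(v[s]); L.append((a+2,vv[-2])); Rr.append((a+2,vv[1]))
        L=np.array(L);Rr=np.array(Rr)
        c=(L[:,1]+Rr[:,1])/2; wd=L[:,1]-Rr[:,1]; ok=abs(wd-np.median(wd))<4
        sl=[np.polyfit(q[ok,0],q[ok,1],1)[0] for q in (L,Rr)]
        yaw+=np.mean(sl)
    ex=np.array([np.cos(yaw),np.sin(yaw)]); ey=np.array([-ex[1],ex[0]])
    P=W[m][:,:2]; u=P@ex; v=P@ey; vc=np.median(c[ok]); F=[]
    for b in np.arange(-80,80,4):
        s=(v>vc+b)&(v<vc+b+4)
        if s.sum()>15: F.append(np.sort(u[s])[1])
    u0=np.median(F)+128
    # sill: points z 106..111 in the platform frame
    s=near&(W[...,2]>104)&(W[...,2]<113); q=W[s]; uu=q[:,:2]@ex-u0; vv=q[:,:2]@ey-vc
    k=(abs(uu+60)<10)&(abs(vv)<85)
    g=near&(W[...,2]>112)&(W[...,2]<120); G=W[g]; gu=G[:,:2]@ex-u0; gv=G[:,:2]@ey-vc; gl=G[(gu>-40)&(gu<46)]
    gv=gl[:,:2]@ey-vc
    print("yaw",np.degrees(yaw),"slopes",np.degrees(sl),"width",np.median(wd),"centre",(u0*ex+vc*ey).round(1))
    print("sill u",uu[k].min().round(1),np.median(uu[k]).round(1),uu[k].max().round(1),"v",vv[k].min().round(1),vv[k].max().round(1), "slope",np.degrees(np.polyfit(vv[k],uu[k],1)[0]).round(2))
    a=gv[(gv>60)&(gv<120)];b=gv[(gv<-60)&(gv>-120)]
    print("guides",len(a),np.percentile(a,[2,50,98]).round(1) if len(a) else '',len(b),np.percentile(b,[2,50,98]).round(1) if len(b) else '')
    return yaw,u0*ex+vc*ey
if __name__=="__main__":
    import sys
    fit(load(sys.argv[1]))
E
python3 plat.py w1
python3 - <<'E'
from h import *
im=load("w1"); W=cloud(im)
hsv=cv2.cvtColor(im["pixels"],cv2.COLOR_RGB2HSV)
m=((hsv[...,0]<6)|(hsv[...,0]>174))&(hsv[...,1]>180)&(hsv[...,2]>90)&(W[...,2]>150)&(W[...,0]<480)
P=W[m]; print("red",len(P),P.min(0),P.max(0),P.mean(0)); 
c=W[(W[...,2]>110)&(W[...,0]<540)&(W[...,0]>400)&(W[...,1]<-180)&(W[...,1]>-300)]
for a in (135,145,155,165,180,200,215):
    s=c[abs(c[:,2]-a)<5]; print(a,len(s),s.mean(0).round(1) if len(s) else '')
E
```

```text
yaw -31.149237495161934 slopes [ 0.26502571 -0.34564195] width 196.1952123000679 centre [ 558.4 -281.5]
sill u -64.9 -61.9 -58.1 v -81.2 68.9 slope 0.18
guides 268 [88.3 91.  93.6] 383 [-105.2 -102.6  -99.9]
red 9 [ 424.69726413 -210.32753395  215.53692943] [ 431.35677834 -203.65781587  221.56030616] [ 427.80298738 -205.287419    217.86478791]
135 90 [ 472.7 -228.7  135.8]
145 524 [ 476.5 -236.2  144.8]
155 200 [ 464.9 -229.9  154.9]
165 237 [ 459.8 -228.4  165.2]
180 68 [ 446.8 -217.   180.2]
200 85 [ 440.7 -213.1  200.2]
215 211 [ 432.1 -209.5  216.9]
```

Call:
{"api": "play_rows", "payload": {"plan": "0 0.6 -3.3 0 0 0 -0.36; 0 0.6 -3.26 0 0 0 0; 0 0.6 0 3.5 0 0 0; 0 0.6 0 4 0 0 0; 0 0 0 3.7 0 0 0; 0 0 0 0 0 0 0; 0 0 0 0 0 0 0"}}

```text
t: 3.58
ee_pos: [467.3, -233.5, 192.0]
orientation: [0.846, 3.024, -0.0]
ft_force: [0.6, 0.0, -0.4]
width: 0.8
```

```bash
python3 go.py 466 -233 190 58.7
```

```text
t 3.58 pos [ 467.3 -233.5  192. ] az 58.75 toolz [ 0.001 -0.001 -1.   ] F [ 0.6  0.  -0.4] w 0.8 q6 [-0.49  0.31  1.88  0.    0.94 -1.51]
shift now-frame cm [ 0.14 -0.02  0.2 ] target-frame cm [ 0.14 -0.02  0.2 ] turn deg [0.01 0.08 0.05]
```

Call:
{"api": "play_rows", "payload": {"plan": "0 1 0 0.1 0 0 0; 0 1 0 0 0 0 0; 0 1 0 0 0 0 0; 0 1 0 0 0 0 0; 0 1 0 0.5 0 0 0; 0 1 0 0.5 0 0 0; 0 0.5 0 0.9 0 0 0; 0 0.5 0 0.9 0 0 0; 0 0 0 0.5 0 0 0; 0 0 0 0.5 0 0 0; 0 0 0 0 0 0 0; 0 0 0 0 0 0 0; 0 0 0 -5 0 0 0; 0 -2 0 -5 0 0 0; 0 -2 4 -4 0 0 0; 0 -2 4 -2 0 0 0; 0 0 0 0 0 0 0;0 0 0 0 0 0 0"}}

```text
t: 5.82
ee_pos: [498.4, -160.4, 310.9]
orientation: [-0.847, -3.024, 0.0]
ft_force: [-0.6, -0.4, 0.6]
width: 0.3
```

```bash
python3 - <<'E'
from h import *
im=get_image("wrist"); dump("w2",im); save(im,"w2",s=1)
im=get_image("side"); dump("s2",im); save(im,"s2",(230,130,340,210),4)
for n in ("w2","s2"):
    im=load(n); W=cloud(im); hsv=cv2.cvtColor(im["pixels"],cv2.COLOR_RGB2HSV)
    m=((hsv[...,0]<6)|(hsv[...,0]>174))&(hsv[...,1]>150)&(hsv[...,2]>70)&(W[...,0]<520)&(W[...,0]>350)&(W[...,1]<-130)&(W[...,2]>60)&(W[...,2]<240)
    P=W[m]; print(n,len(P),P.min(0).round(),P.max(0).round())
E
python3 go.py; python3 plat.py w2
```

```text
w2 566 [ 387. -213.   97.] [ 435. -182.  129.]
s2 85 [ 384. -265.   69.] [ 430. -179.  129.]
t 5.92 pos [ 497.9 -160.7  310.6] az 58.64 toolz [-0.002  0.001 -1.   ] F [-1.   0.7  1.5] w 0.3 q6 [-0.33  0.18  1.76 -0.    1.21 -1.36]
yaw -31.063098394839642 slopes [ 0.83639767 -0.83663272] width 196.6832909080204 centre [ 558.1 -280.7]
sill u -64.6 -61.4 -57.2 v -81.5 68.6 slope 0.05
guides 0  395 [-106.3 -102.9  -99.9]
```

Call:
{"api": "play_rows", "payload": {"plan": "8.7 0 4 0 0 0 -9.3; 8.7 0 4 0 0 0 -9.3; 8.7 0 4 0 0 0 -9.3; 8.7 0 4 0 0 0 -9.3; 8.7 0 0 0 0 0 0"}}

```text
t: 6.55
ee_pos: [545.5, -9.1, 310.9]
orientation: [0.164, -3.136, -0.0]
ft_force: [-0.3, -0.6, -0.0]
width: 46.9
```

```bash
python3 go.py 590 355 280 95.7
```

```text
t 6.55 pos [545.5  -9.1 310.9] az 96.01 toolz [-0.002  0.    -1.   ] F [-0.3 -0.6 -0. ] w 46.9 q6 [-0.04  0.21  1.72  0.    1.22 -1.71]
shift now-frame cm [-8.24 35.75  3.09] target-frame cm [-8.04 35.79  3.09] turn deg [ 0.02 -0.1   0.31]
```

Call:
{"api": "play_rows", "payload": {"plan": "8.7 -1.2 5.1 0.4 0 0 0; 8.7 -1.2 5.1 0.4 0 0 0; 8.7 -1.2 5.1 0.5 0 0 0; 8.7 -1.2 5.1 0.5 0 0 0; 8.7 -1.2 5.1 0.5 0 0 0; 8.7 -1.2 5.1 0.4 0 0 0; 8.7 -1 5.1 0.4 0 0 0.3; 8.7 0 0 0 0 0 0; 8.7 0 0 0 0 0 0"}}

```text
t: 7.68
ee_pos: [591.5, 351.4, 280.0]
orientation: [0.15, -3.137, 0.002]
ft_force: [0.6, 0.9, -0.2]
width: 86.9
```

```bash
python3 - <<'E'
from h import *
im=get_image("wrist"); dump("w3",im); save(im,"w3",s=1.42)
P=cloud(im); hsv=cv2.cvtColor(im["pixels"],cv2.COLOR_RGB2HSV)
t=(hsv[...,0]>105)&(hsv[...,0]<125)&(hsv[...,1]>150)&(hsv[...,2]>50)&(abs(P[...,2]-22)<4); t=t&(P[...,1]>200)
print("rim",t.sum(),cv2.minAreaRect(P[t][:,:2].astype(np.float32)))
g=(P[...,2]>72)&(P[...,2]<90)&(P[...,0]>450)&(P[...,0]<580)&(P[...,1]>310)&(P[...,1]<400)
print("grip",g.sum(),cv2.minAreaRect(P[g][:,:2].astype(np.float32)),np.median(P[g][:,2]))
for nm,r in (("tong",(3,8)),("ledge",(14,20))):
    s=(hsv[...,1]<60)&(P[...,0]>420)&(P[...,0]<620)&(P[...,1]>260)&(P[...,1]<450)&(P[...,2]>r[0])&(P[...,2]<r[1])&(hsv[...,2]>90)
    if s.sum()>9:print(nm,s.sum(),cv2.minAreaRect(P[s][:,:2].astype(np.float32)))
E
python3 go.py
```

```text
rim 1791 ((518.502685546875, 355.75042724609375), (114.5557632446289, 174.91722106933594), 5.927464485168457)
grip 708 ((518.1533813476562, 355.9904479980469), (68.1055908203125, 11.72283935546875), 6.63101863861084) 79.35319164508167
tong 868 ((586.1900634765625, 362.8512878417969), (15.25377368927002, 109.07272338867188), 6.733601093292236)
ledge 723 ((448.5619201660156, 377.90032958984375), (17.854022979736328, 118.11481475830078), 5.470912933349609)
t 7.72 pos [591.6 351.1 280.4] az 95.44 toolz [-0.001 -0.001 -1.   ] F [-0.5  0.3  0.2] w 87.1 q6 [ 0.52  0.46  1.43 -0.    1.25 -1.15]
```

View pics/w3.png

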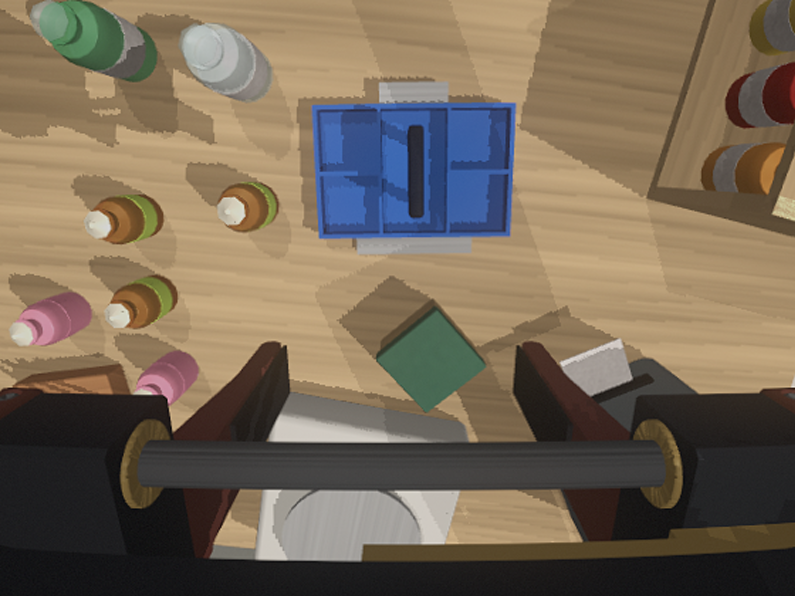

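```bash
python3 go.py 518.3 355.8 47 96.2
```

```text
t 7.72 pos [591.6 351.1 280.4] az 95.44 toolz [-0.001 -0.001 -1.   ] F [-0.5  0.3  0.2] w 87.1 q6 [ 0.52  0.46  1.43 -0.    1.25 -1.15]
shift now-frame cm [ 7.24  1.19 23.34] target-frame cm [ 7.24  1.26 23.34] turn deg [-0.05 -0.04 -0.76]
```

Call:
{"api": "play_rows", "payload": {"plan": "5 3.6 0.6 2 0 0 -0.8; 5 3.6 0.6 3 0 0 0; 5 0 0 5 0 0 0; 5 0 0 5 0 0 0; 5 0 0 4 0 0 0; 5 0 0 3 0 0 0; 5 0 0 1.3 0 0 0; 5 0 0 0 0 0 0; 5 0 0 0 0 0 0"}}

```text
t: 8.85
ee_pos: [519.6, 357.8, 49.2]
orientation: [-0.174, 3.135, 0.002]
ft_force: [1.1, -0.7, 1.3]
width: 50.1
```

```bash
python3 go.py 518.3 355.8 47 96.2
```

```text
t 8.85 pos [519.6 357.8  49.2] az 96.34 toolz [ 0.002  0.001 -1.   ] F [ 1.1 -0.7  1.3] w 50.1 q6 [ 0.58  0.66  1.7  -0.    0.78 -1.1 ]
shift now-frame cm [ 0.15 -0.19  0.22] target-frame cm [ 0.15 -0.19  0.22] turn deg [0.06 0.11 0.14]
```

Call:
{"api": "play_rows", "payload": {"plan": "4 0.15 -0.19 0.2 0 0 0; 0 0 0 0 0 0 0; 0 0 0 0 0 0 0; 0 0 0 0 0 0 0; 0 0 0 0 0 0 0; 0 0 0 0 0 0 0; 0 0 0 0 0 0 0; 0 0 0 0 0 0 0"}}

```text
t: 9.85
ee_pos: [517.3, 355.7, 45.8]
orientation: [-0.175, 3.137, 0.0]
ft_force: [0.5, -0.8, 0.6]
width: 11.9
```

```bash
python3 go.py 518.3 355.8 47 96.2
```

```text
t 9.85 pos [517.3 355.7  45.8] az 96.37 toolz [ 0.  0. -1.] F [ 0.5 -0.8  0.6] w 11.9 q6 [ 0.58  0.66  1.71  0.    0.77 -1.1 ]
shift now-frame cm [-0.1  -0.   -0.12] target-frame cm [-0.1   0.   -0.12] turn deg [0.   0.   0.17]
```

Call:
{"api": "play_rows", "payload": {"plan": "0 0 0 -1 0 0 0; 0 0 0 -2 0 0 0; 0 0 0 -4 0 0 0; 0 0 0 -4.5 0 0 0; 0 0 0 -4.5 0 0 0; 0 0 0 -4.5 0 0 0; 0 -0.5 -2 -3 0 0 4; 0 -0.5 -4 -1 0 0 5; 0 -0.5 -4 0 0 0 5; 0 -0.5 -4 0 0 0 5; 0 -1 -4 0 0 0 5; 0 -1 -4 0 0 0 5; 0 -1 -4 0 0 0 5; 0 -1 -4 0 0 0 3.4; 0 0 -2 0 0 0 0; 0 0 0 0 0 0 0"}}

```text
t: 11.85
ee_pos: [505.5, 35.1, 291.4]
orientation: [0.841, 3.026, 0.001]
ft_force: [-0.3, 0.7, -4.9]
width: 11.8
```

```bash
python3 go.py 554 -286 260 58.85
```

```text
t 11.85 pos [505.5  35.1 291.4] az 58.93 toolz [ 0.001  0.    -1.   ] F [-0.3  0.7 -4.9] w 11.8 q6 [ 0.05  0.17  1.82  0.    1.15 -0.98]
shift now-frame cm [-20.73 -25.     3.13] target-frame cm [-20.77 -24.97   3.14] turn deg [0.03 0.02 0.08]
```

Call:
{"api": "play_rows", "payload": {"plan": "0 -1.3 -1.5 0 0 0 0; 0 -2.8 -3.4 0 0 0 0; 0 -2.8 -3.4 0 0 0 0; 0 -2.8 -3.4 0 0 0 0; 0 -2.8 -3.4 0 0 0 0; 0 -2.8 -3.4 0 0 0 0; 0 -2.8 -3.4 0 0 0 0; 0 -1.6 -2.1 0 0 0 0; 0 -1 -1 0 0 0 0; 0 0 0 0 0 0 0; 0 0 0 0 0 0 0; 0 0 0 0 0 0 0"}}

```text
t: 13.35
ee_pos: [554.7, -284.1, 290.8]
orientation: [-0.839, -3.027, -0.0]
ft_force: [0.5, 0.7, -3.0]
width: 11.6
```

```bash
cat > hand.py <<'E'
from h import *
import sys
o=get_obs(); im=get_image("wrist"); dump(sys.argv[1],im); save(im,sys.argv[1],s=1.42)
W=cloud(im); M=R.from_rotvec(o["orientation"]).as_matrix(); T=(W-np.array(o["ee_pos"]))@M  # tool frame
hsv=cv2.cvtColor(im["pixels"],cv2.COLOR_RGB2HSV)
b=(hsv[...,0]>105)&(hsv[...,0]<125)&(hsv[...,1]>150)&(hsv[...,2]>40)&(abs(T[...,0])<90)&(abs(T[...,1])<110)&(T[...,2]>-5)&(T[...,2]<60)
q=T[b]; print(len(q),"tool-frame blue min/max",q.min(0).round(1),q.max(0).round(1))
k=q[abs(q[:,2]-25)<5]; print("rim",len(k),np.percentile(k,[1,99],axis=0).round(1))
# front wall rim: x>50: slope over y and z
f=q[(q[:,0]>50)&(q[:,2]<28)]
if len(f)>20: print("front rim x",np.percentile(f[:,0],[50,98]).round(1),"z",np.median(f[:,2]).round(1),"yaw",np.degrees(np.polyfit(f[:,1],f[:,0],1)[0]).round(2),"roll",np.degrees(np.polyfit(f[:,1],f[:,2],1)[0]).round(2))
l=(hsv[...,1]<60)&(T[...,0]>55)&(T[...,0]<90)&(abs(T[...,1])<45)&(abs(T[...,2]-29)<6); q=T[l]
if len(q)>9: print("ledge",len(q),np.percentile(q,[1,50,99],axis=0).round(1))
E
python3 hand.py w4; python3 go.py 554 -286 260 58.85
```

```text
29887 tool-frame blue min/max [-36.8 -87.8  -4.7] [57.1 88.7 45.5]
rim 6179 [[-30.7 -86.9  23.2]
 [ 56.9  87.8  29.6]]
front rim x [54.8 56.9] z 24.6 yaw 0.0 roll -0.1
ledge 3311 [[ 57.2 -29.   26.6]
 [ 66.2   0.3  29.5]
 [ 74.6  30.   31. ]]
t 13.4 pos [ 554.8 -284.3  290.8] az 59.03 toolz [-0.  0. -1.] F [-0.3  0.7 -4. ] w 12.0 q6 [-0.49  0.35  1.57  0.    1.22 -1.52]
shift now-frame cm [-0.02 -0.19  3.08] target-frame cm [-0.03 -0.19  3.08] turn deg [ 0.01 -0.    0.18]
```

View pics/w4.png

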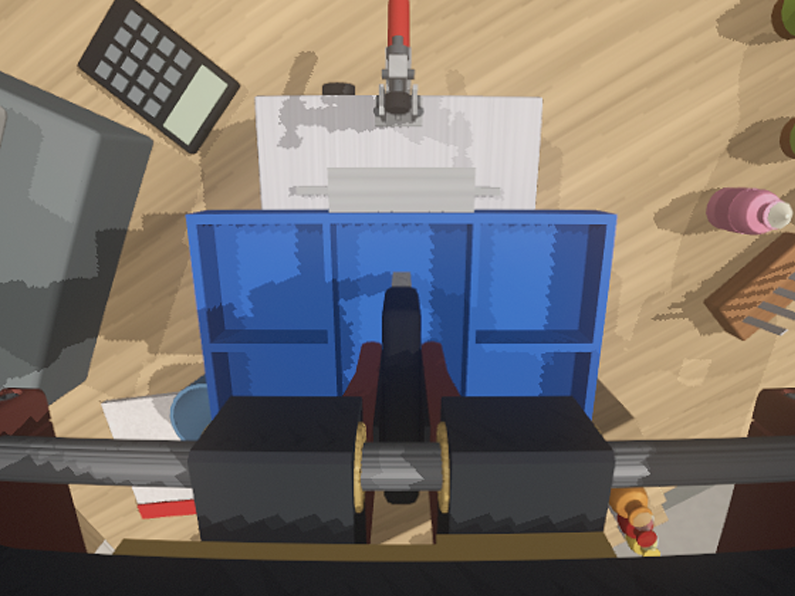

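```bash
cat > gp.py <<'E'
import sys,subprocess,numpy as np
# gp.py u v zabove pitch  (platform frame) [az]
u,v,z,p=map(float,sys.argv[1:5]); az=sys.argv[5] if len(sys.argv)>5 else "58.85"
ex=np.array([.8558,-.5173]); ey=np.array([.5173,.8558]); c=np.array([554.1,-285.8])+u*ex+v*ey
from h import get_obs
d=np.array(get_obs()["ee_pos"]); q=d[:2]-[554.1,-285.8]; print("now uvz",(q@ex).round(1),(q@ey).round(1),(d[2]-100).round(1))
subprocess.run(["python3","go.py",str(c[0]),str(c[1]),str(100+z),az,str(p)])
E
python3 gp.py -12 -0.4 80 6
```

```text
t 13.4 pos [ 554.8 -284.3  290.8] az 59.03 toolz [-0.  0. -1.] F [-0.3  0.7 -4. ] w 12.0 q6 [-0.49  0.35  1.57  0.    1.22 -1.52]
shift now-frame cm [ 1.18 -0.2  11.08] target-frame cm [ 1.000e-02 -2.100e-01  1.114e+01] turn deg [-0.    6.    0.18]
now uvz -0.2 1.7 190.8
```

Call:
{"api": "play_rows", "payload": {"plan": "0 0 0 0 0 3 0.2; 0 0 -0.2 1 0 3 0; 0 0 0 2.5 0 0 0; 0 0 0 3 0 0 0; 0 0 0 2.6 0 0 0; 0 0 0 1 0 0 0; 0 0 0 0 0 0 0; 0 0 0 0 0 0 0"}}

```text
t: 14.4
ee_pos: [546.0, -282.1, 191.5]
orientation: [-0.819, -2.93, -0.042]
ft_force: [0.4, 0.0, -2.5]
width: 11.8
```

```bash
python3 gp.py -12 -0.4 80 6;python3 gp.py -11.8 -0.4 58 6
```

```text
t 14.4 pos [ 546.  -282.1  191.5] az 58.78 toolz [-0.087  0.053 -0.995] F [ 0.4  0.  -2.5] w 11.8 q6 [-0.5   0.49  1.6   0.01  1.15 -1.53]
shift now-frame cm [0.19 0.06 1.17] target-frame cm [0.19 0.06 1.17] turn deg [ 0.01  0.13 -0.07]
now uvz -8.9 -1.0 91.5
t 14.4 pos [ 546.  -282.1  191.5] az 58.78 toolz [-0.087  0.053 -0.995] F [ 0.4  0.  -2.5] w 11.8 q6 [-0.5   0.49  1.6   0.01  1.15 -1.53]
shift now-frame cm [-0.05  0.06  3.36] target-frame cm [-0.06  0.06  3.36] turn deg [ 0.01  0.13 -0.07]
now uvz -8.9 -1.0 91.5
```

Call:
{"api": "play_rows", "payload": {"plan": "0 0 0.06 0.8 0 0 0; 0 0 0 0.8 0 0 0; 0 0 0 0.6 0 0 0; 0 0 0 0.5 0 0 0; 0 0 0 0.5 0 0 0; 0 0 0 0 0 0 0; 0 0 0 0 0 0 0"}}

```text
t: 15.28
ee_pos: [542.7, -279.6, 158.5]
orientation: [-0.818, -2.928, -0.043]
ft_force: [-0.3, -0.0, -3.3]
width: 11.8
```

```bash
python3 gp.py 6.7 -0.4 57.5 6; python3 hand.py w5
```

```text
t 15.28 pos [ 542.7 -279.6  158.5] az 58.77 toolz [-0.089  0.054 -0.995] F [-0.3 -0.  -3.3] w 11.8 q6 [-0.5   0.52  1.63  0.01  1.09 -1.53]
shift now-frame cm [-1.97  0.02 -0.11] target-frame cm [-1.97  0.02 -0.11] turn deg [ 0.    0.01 -0.08]
now uvz -13.0 -0.6 58.5
29268 tool-frame blue min/max [-35.9 -87.8  -4.8] [57.  88.7 45.2]
rim 6194 [[-30.8 -87.   23.1]
 [ 56.8  87.8  29.7]]
front rim x [54.8 56.9] z 24.6 yaw 0.12 roll 0.02
ledge 3309 [[ 57.2 -29.   26.4]
 [ 66.1   0.3  29.6]
 [ 74.6  30.   31.1]]
```

View pics/w5.png

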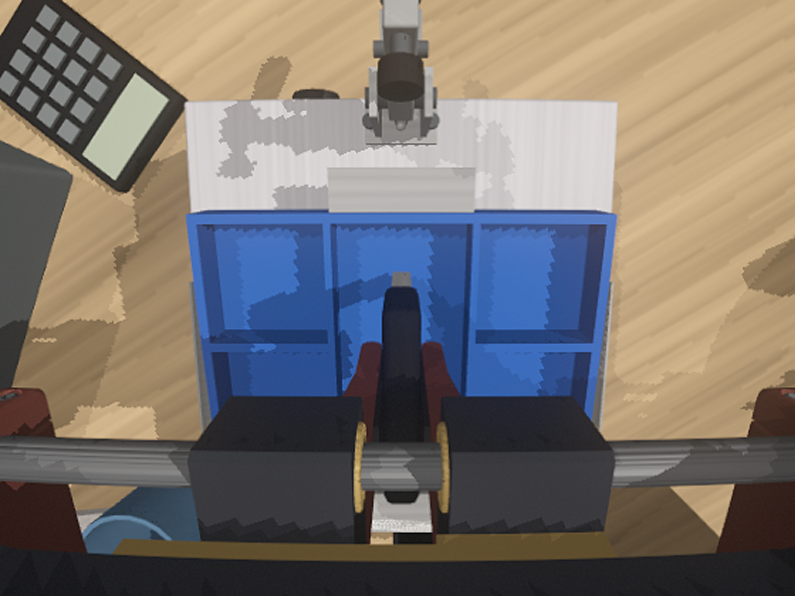

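Call:
{"api": "play_rows", "payload": {"plan": "0 -0.5 0 0 0 0 0; 0 -0.5 0 0 0 0 0; 0 -0.4 0 -0.05 0 0 0; 0 -0.3 0 -0.05 0 0 0; 0 -0.27 0 0 0 0 0; 0 0 0 0 0 0 0; 0 0 0 0 0 0 0"}}

```text
t: 16.2
ee_pos: [559.3, -289.6, 157.2]
orientation: [-0.818, -2.928, -0.043]
ft_force: [0.2, 0.4, -4.9]
width: 11.7
```

```bash
python3 gp.py 1.5 -0.4 46 0
```

```text
t 16.2 pos [ 559.3 -289.6  157.2] az 58.77 toolz [-0.09   0.054 -0.995] F [ 0.2  0.4 -4.9] w 11.7 q6 [-0.5   0.55  1.59  0.01  1.11 -1.53]
shift now-frame cm [0.37 0.02 1.17] target-frame cm [0.49 0.02 1.12] turn deg [-0.   -6.01 -0.08]
now uvz 6.4 -0.6 57.2
```

Call:
{"api": "play_rows", "payload": {"plan": "0 0.07 0 0.19 0 -1 0; 0 0.07 0 0.19 0 -1 0; 0 0.07 0 0.19 0 -1 0; 0 0.07 0 0.19 0 -1 0; 0 0.07 0 0.19 0 -1 0; 0 0.07 0 0.18 0 -1 0; 0 0 0 0 0 0 0; 0 0 0 0 0 0 0"}}

```text
t: 17.2
ee_pos: [555.2, -287.2, 146.3]
orientation: [-0.846, -3.025, 0.0]
ft_force: [-1.0, -0.3, -1.9]
width: 11.8
```

```bash
python3 gp.py 1.5 -0.4 46 0; python3 hand.py w6
```

```text
t 17.2 pos [ 555.2 -287.2  146.3] az 58.77 toolz [-0.  0. -1.] F [-1.  -0.3 -1.9] w 11.8 q6 [-0.5   0.51  1.68 -0.    0.95 -1.52]
shift now-frame cm [0.01 0.02 0.03] target-frame cm [0.01 0.02 0.03] turn deg [-0.01 -0.01 -0.08]
now uvz 1.6 -0.6 46.3
30493 tool-frame blue min/max [-36.6 -87.6  -4.6] [57.  88.8 45.2]
rim 6404 [[-30.9 -87.   23.2]
 [ 56.9  87.9  29.6]]
front rim x [54.8 56.9] z 24.7 yaw 0.04 roll 0.02
ledge 3307 [[ 57.2 -29.   26.4]
 [ 66.1   0.3  29.6]
 [ 74.6  30.   31.1]]
```

Call:
{"api": "play_rows", "payload": {"plan": "0 0 0 0.08 0 0 0; 0 0 0 0.08 0 0 0; 0 0 0 0 0 0 0; 0 0 0 0 0 0 0"}}

```text
t: 17.75
ee_pos: [555.2, -287.2, 146.3]
orientation: [0.845, 3.026, -0.0]
ft_force: [-5.6, 3.9, 10.4]
width: 11.5
```

```bash
python3 gp.py 1.5 -0.4 46 0
python3 - <<'E'
from h import *
im=load("w6"); save(im,"w6c",(180,20,380,180),4)
E
```

```text
t 17.75 pos [ 555.2 -287.2  146.3] az 58.77 toolz [ 0. -0. -1.] F [-5.6  3.9 10.4] w 11.5 q6 [-0.5   0.51  1.68 -0.    0.95 -1.52]
shift now-frame cm [0.02 0.02 0.03] target-frame cm [0.02 0.02 0.03] turn deg [-0.    0.01 -0.08]
now uvz 1.7 -0.6 46.3
```

View pics/w6c.png

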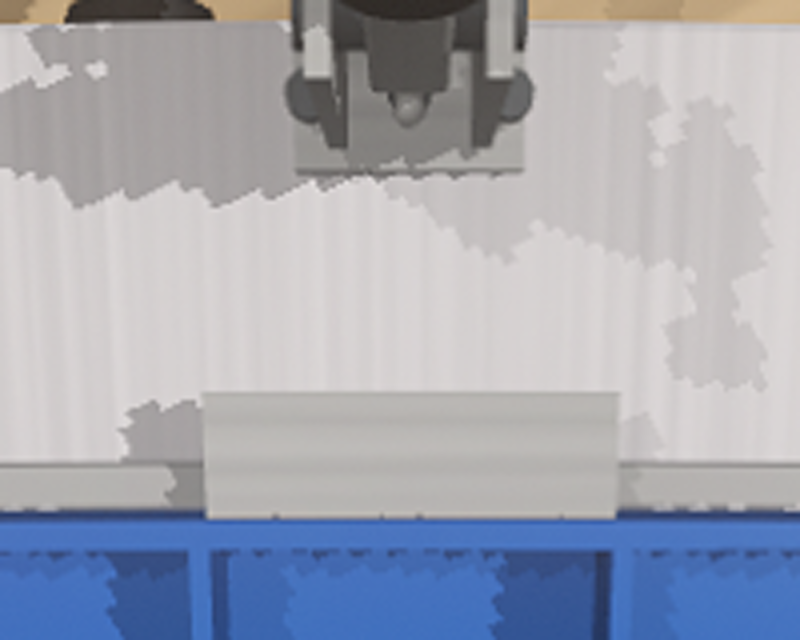

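Call:
{"api": "play_rows", "payload": {"plan": "0 0 0 -0.15 0 0 0; 5 0 0 0 0 0 0; 5 0 0 0 0 0 0; 5 0 0 0 0 0 0; 5 0 0 -1 0 0 0; 5 0 0 -3 0 0 0; 3 0 0 -5 0 0 0; 0 0 0 -5 0 0 0; 0 2 0 -1 0 0 0; 0 3 0 0 0 0 0; 0 5 0 0 0 0 0; 0 5 0 0 0 0 0; 0 1.7 0 0 0 0 0; 0 0 0 0 0 0 0; 0 0 0 0 0 0 0"}}

```text
t: 19.62
ee_pos: [413.9, -201.4, 296.8]
orientation: [0.845, 3.024, -0.001]
ft_force: [0.4, -0.0, -1.1]
width: 0.4
```

```bash
python3 - <<'E'
from h import *
im=load("scene"); W=cloud(im).reshape(-1,3)
ex=np.array([.8558,-.5173]); ey=np.array([.5173,.8558])
q=(W[:,:2]-[554.1,-285.8]); u=q@ex; v=q@ey
for zz in (60,110,150):
    s=(W[:,2]>zz)&(W[:,2]<400)&(u>-260)&(u<-60)&(v<-60)&(v>-300); print(zz,s.sum(),v[s].max(), W[s][:,2].max())
im=get_image("wrist"); dump("w7",im); W=cloud(im); hsv=cv2.cvtColor(im["pixels"],cv2.COLOR_RGB2HSV)
b=(hsv[...,0]>105)&(hsv[...,0]<125)&(hsv[...,1]>150)&(hsv[...,2]>40)&(abs(W[...,2]-122)<4)
q=W[b][:,:2]-[554.1,-285.8]; q=np.c_[q@ex,q@ey]; print(len(q),cv2.minAreaRect(q.astype(np.float32)),q.min(0),q.max(0))
E
python3 gp.py -165 0 76 0
```

```text
60 557 -60.04058304088883 111.18552025526765
110 2 -65.04220366710287 111.18552025526765
t 19.62 pos [ 413.9 -201.4  296.8] az 58.77 toolz [ 0.001 -0.001 -1.   ] F [ 0.4 -0.  -1.1] w 0.4 q6 [-0.48  0.08  1.9  -0.    1.15 -1.5 ]
shift now-frame cm [ 0.16  0.03 12.08] target-frame cm [ 0.13  0.03 12.08] turn deg [-0.    0.1  -0.08]
now uvz -163.7 -0.3 196.8Traceback (most recent call last):
  File "<stdin>", line 6, in <module>
    return umr_maximum(a, axis, None, out, keepdims, initial, where)
ValueError: zero-size array to reduction operation maximum which has no identity
```

Nothing tall nearby. Descend and push the arm closed.

Call:
{"api": "play_rows", "payload": {"plan": "0 0.2 0 4 0 0 0; 0 0 0 4 0 0 0; 0 0 0 3 0 0 0; 0 0 0 1 0 0 0; 0 0 0 0 0 0 0; 0 -0.8 0 0 0 0 0; 0 -0.8 0 0 0 0 0; 0 -0.8 0 0 0 0 0; 0 -0.8 0 0 0 0 0; 0 -0.8 0 0 0 0 0; 0 -0.8 0 0 0 0 0; 0 -0.8 0 0 0 0 0; 0 -0.7 0 0 0 0 0; 0 0 0 0 0 0 0; 0 0 0 0 0 0 0"}}

```text
t: 21.5
ee_pos: [465.0, -232.5, 176.5]
orientation: [0.845, 3.025, -0.001]
ft_force: [0.1, -0.2, 0.6]
width: 0.3
```

```bash
python3 gp.py -100 0 76 0
```

```text
t 21.5 pos [ 465.  -232.5  176.5] az 58.77 toolz [ 0.001 -0.001 -1.   ] F [ 0.1 -0.2  0.6] w 0.3 q6 [-0.49  0.33  1.9  -0.    0.91 -1.51]
shift now-frame cm [-0.38  0.05  0.05] target-frame cm [-0.38  0.05  0.05] turn deg [-0.    0.06 -0.08]
now uvz -103.8 -0.5 76.5
```

Call:
{"api": "play_rows", "payload": {"plan": "0 -0.2 0 -3 0 0 0; 0 0 0 -5 0 0 0; 0 -2 0 -5 0 0 0; 0 -4 0 0 0 0 0; 0 -5 0 -1 0 0 0; 0 -2 0 0 0 0 0; 0 0 0 0 0 0 0; 0 0 0 0 0 0 0"}}

```text
t: 22.5
ee_pos: [576.7, -300.2, 316.0]
orientation: [-0.845, -3.025, -0.0]
ft_force: [-0.6, 0.6, -0.3]
width: 0.5
```

```bash
cat > chk.py <<'E'
from h import *
import sys
ex=np.array([.8558,-.5173]); ey=np.array([.5173,.8558])
im=get_image("wrist"); dump(sys.argv[1],im); save(im,sys.argv[1],s=1.42); W=cloud(im); hsv=cv2.cvtColor(im["pixels"],cv2.COLOR_RGB2HSV)
d=W[...,:2]-[554.1,-285.8]; U=d@ex; V=d@ey; Z=W[...,2]-100
b=(hsv[...,0]>105)&(hsv[...,0]<125)&(hsv[...,1]>150)&(hsv[...,2]>40)&(abs(Z-22)<4)&(abs(U)<100)
q=np.c_[U[b],V[b]].astype(np.float32); print("rim",len(q),q.min(0),q.max(0)); print(cv2.minAreaRect(q))
m=((hsv[...,0]<6)|(hsv[...,0]>174))&(hsv[...,1]>150)&(U<-90)&(abs(V)<40); print("handle",m.sum(),[ (a[m].min().round(),a[m].max().round()) for a in (U,V,Z)] if m.any() else '')
l=(hsv[...,1]<60)&(abs(V)<28)&(U<-58)&(U>-76)&(Z>10)&(Z<24); print("ledge z",np.percentile(Z[l],[10,50,90]))
a=(abs(V)<7)&(U>-115)&(U<-58)&(Z>28)&(Z<110); print("arm",a.sum(),np.median(Z[a]), "slope deg",np.degrees(np.arctan(np.polyfit(U[a],Z[a],1)[0])) if a.sum()>5 else '')
E
python3 chk.py w8
```

```text
rim 2458 [-54.30489 -88.09751] [60.405056 87.54305 ]
((3.0969772338867188, -0.3091278076171875), (175.5856170654297, 114.62960052490234), 89.93488311767578)
handle 25 [(np.float64(-166.0), np.float64(-161.0)), (np.float64(-6.0), np.float64(6.0)), (np.float64(13.0), np.float64(20.0))]
ledge z [15.71484466 16.68730592 17.67777033]
arm 309 94.29244102616673 slope deg 62.291430407745274
```

View pics/w8.png

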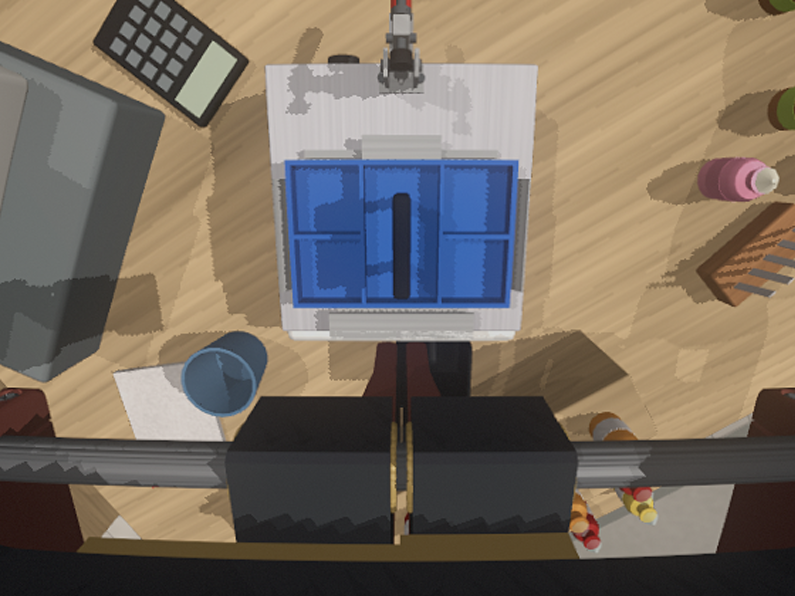

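Call:
{"api": "play_rows", "payload": {"plan": "0 3 0 0 0 0 0; 0 5 0 0 0 0 0; 0 5 0 0 0 0 0; 0 5 0 0 0 0 0; 0 1 0 4 0 0 0; 0 0 0 5 0 0 0; 0 0 0 4 0 0 0; 0 0 0 1 0 0 0; 0 0 0 0 0 0 0; 0 0 0 0 0 0 0"}}

```text
t: 23.8
ee_pos: [415.9, -202.6, 177.7]
orientation: [0.845, 3.023, -0.001]
ft_force: [-0.1, 0.5, -0.4]
width: 0.6
```

```bash
python3 gp.py -83 0 76 0
```

```text
t 23.8 pos [ 415.9 -202.6  177.7] az 58.78 toolz [ 0.002 -0.001 -1.   ] F [-0.1  0.5 -0.4] w 0.6 q6 [-0.48  0.25  2.02 -0.    0.87 -1.5 ]
shift now-frame cm [-7.83  0.04  0.19] target-frame cm [-7.83  0.03  0.17] turn deg [ 0.01  0.15 -0.07]
now uvz -161.3 -0.3 77.7
```

Call:
{"api": "play_rows", "payload": {"plan": "0 -1 0 0.2 0 0 0; 0 -1 0 0 0 0 0; 0 -1 0 0 0 0 0; 0 -1 0 0 0 0 0; 0 -1 0 0 0 0 0; 0 -1 0 0 0 0 0; 0 -0.8 0 0 0 0 0; 0 -0.5 0 0.2 0 0 0; 0 -0.5 0 0.2 0 0 0; 0 0 0 0 0 0 0"}}

```text
t: 25.05
ee_pos: [482.1, -242.8, 170.1]
orientation: [0.845, 3.025, -0.0]
ft_force: [-0.7, 0.2, 0.6]
width: 0.5
```

Call:
{"api": "play_rows", "payload": {"plan": "0 0 0 0 0 0 0; 0 0 0 -3 0 0 0; 0 0 0 -5 0 0 0; 0 -1 0 -5 0 0 0; 0 -4 0 0 0 0 0; 0 -5 0 -1 0 0 0; 0 0 0 0 0 0 0; 0 0 0 0 0 0 0"}}

```text
t: 26.05
ee_pos: [566.3, -293.9, 309.5]
orientation: [-0.845, -3.024, -0.0]
ft_force: [-0.2, 0.1, 0.8]
width: 0.3
```

```bash
python3 chk.py w9
```

```text
rim 2678 [-54.386654 -87.95387 ] [60.825   87.72001]
((3.2560348510742188, -0.14510345458984375), (175.6182861328125, 115.11811065673828), 89.94318389892578)
handle 557 [(np.float64(-142.0), np.float64(-122.0)), (np.float64(-7.0), np.float64(7.0)), (np.float64(69.0), np.float64(121.0))]
ledge z [15.72965546 16.8118126  17.76445327]
arm 766 49.06870970810388 slope deg -19.172915567035037
```

Run:
```python
from m import *
for n in ("side","w3"):
    W=cloud(load(n)); ok=(W[...,2]>98)&(W[...,2]<135)&(W[...,0]>350)&(W[...,0]<900)&(W[...,1]>-40)&(W[...,1]<300)
    k,l,s,c=cv2.connectedComponentsWithStats(ok.astype(np.uint8))
    for i in range(1,k):
        if s[i,4]>8: P=W[l==i]; print(n,"tall",s[i,4],np.median(P,0).round(),P.min(0).round(),P.max(0).round())
im=load("w3")
for a,c,P in blobs(im,(32,120,50),(48,255,255),(3,60),40)[0]: print("lime",a,c,P.min(0).round(),P.max(0).round())
# stoppers: cream, z 70..84
W=cloud(im); ok=(W[...,2]>76)&(W[...,2]<84)&(W[...,1]<280)&(W[...,1]>-20)
k,l,s,c=cv2.connectedComponentsWithStats(ok.astype(np.uint8))
for i in range(1,k):
    if s[i,4]>20: P=W[l==i]; print("top",s[i,4],c[i].round(),np.mean(P,0).round(1),P.min(0).round(),P.max(0).round())
im=load("w9"); W=cloud(im); d=W[...,:2]-[554.1,-285.8]; U=d@[.8558,-.5173]; V=d@[.5173,.8558]; Z=W[...,2]-100
for u in range(-112,-56,8):
    s=(abs(U-u)<4)&(abs(V)<4)&(Z>20); print(u,s.sum(),np.median(Z[s]).round(1) if s.any() else '')
```

```text
side tall 70 [434.  98. 110.] [424.  85.  99.] [447. 107. 119.]
side tall 85 [445. 205. 110.] [432. 192.  98.] [457. 212. 118.]
w3 tall 591 [438.  97. 111.] [424.  82.  98.] [450. 106. 119.]
w3 tall 612 [449. 202. 112.] [434. 186.  98.] [460. 211. 119.]
lime 135 [187.9 141.8] [541. 210.  14.] [578. 232.  37.]
lime 252 [102.1 151. ] [561.  97.  13.] [602. 121.  35.]
lime 234 [112.1 206.4] [639. 102.  14.] [674. 132.  35.]
top 712 [59. 23.] [439.5 101.9  81.1] [416.  76.  76.] [458. 115.  84.]
top 685 [156.  41.] [451.  206.5  81.2] [426. 180.  76.] [469. 220.  84.]
top 86 [161. 148.] [561.6 211.   77.7] [555. 205.  76.] [568. 218.  81.]
top 72 [ 66. 158.] [582.5  99.5  77.7] [577.  93.  76.] [589. 106.  81.]
top 62 [ 80. 223.] [660.3 111.1  78. ] [655. 105.  76.] [666. 115.  81.]
top 57 [ 11. 236.] [686.4  18.1  77.9] [680.  12.  76.] [692.  23.  81.]
-112 67 65.2
-104 115 54.2
-96 70 44.0
-88 72 43.7
-80 69 44.0
-72 66 47.9
-64 70 49.7
```

Run:
```python
from h import *
ex=np.array([.8558,-.5173]); ey=np.array([.5173,.8558])
for n in ("scene","side","w8","w9","w1"):
    im=load(n); W=cloud(im); d=W[...,:2]-[554.1,-285.8]; U=d@ex; V=d@ey; Z=W[...,2]
    k=(im["pixels"].max(2)<70)&(U>85)&(U<220)&(abs(V)<70)&(Z>5)&(Z<140)
    if k.sum()<10: print(n,k.sum()); continue
    zt=np.percentile(Z[k],97); t=k&(Z>zt-5)
    print(n,k.sum(),"ztop",zt.round(1),"top U",np.percentile(U[t],[2,50,98]).round(),"V",np.percentile(V[t],[2,50,98]).round(),"all U",np.percentile(U[k],[1,99]).round(),"V",np.percentile(V[k],[1,99]).round())
    h,e=np.histogram(Z[k],bins=np.arange(5,140,10)); print(h)
im=load("scene"); save(im,"pk",(180,270,250,330),8)
```

```text
scene 479 ztop 88.8 top U [117. 158. 173.] V [-6. 28. 65.] all U [110. 173.] V [-6. 65.]
[42 41 23 32 49 72 69 86 65  0  0  0  0]
side 423 ztop 88.5 top U [112. 157. 216.] V [-6. 46. 67.] all U [110. 211.] V [-7. 68.]
[ 5 13 28 43 41 78 75 95 37  7  1  0  0]
w8 1054 ztop 87.6 top U [109. 133. 156.] V [62. 63. 64.] all U [110. 167.] V [ 3. 64.]
[220 208  74  84  89 195  74  47  63   0   0   0   0]
w9 748 ztop 87.5 top U [109. 125. 141.] V [62. 63. 64.] all U [110. 167.] V [28. 63.]
[185 181  72  51  31 120  34  33  41   0   0   0   0]
w1 56 ztop 89.4 top U [124. 161. 169.] V [59. 62. 64.] all U [121. 204.] V [59. 70.]
[ 0  0  0  0  2  3 11  9 30  1  0  0  0]
```

View pics/pk.png

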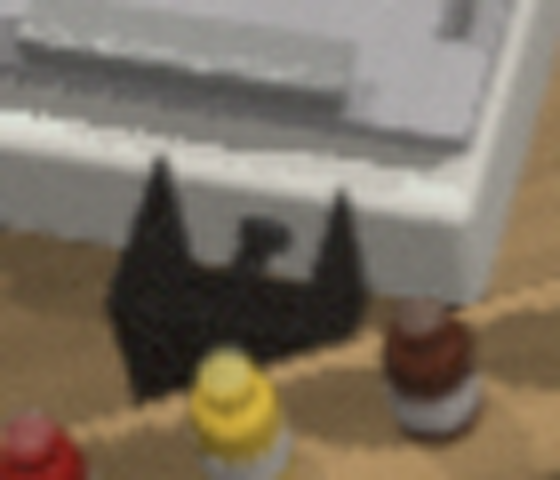

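```bash
python3 - <<'E'
from h import *
ex=np.array([.8558,-.5173]); ey=np.array([.5173,.8558]); c=np.array([554.1,-285.8])
f=lambda u,v,z:[*(c+u*ex+v*ey),z]
im=load("scene")
for v in (27,29,31):
  print(v,[ (proj(im,f(109+30,v,z))[0]-[180,270])*8 for z in (36,48,60)], (proj(im,f(109,v,48))[0]-[180,270])*8)
for n in ("scene","side"):
    W=cloud(load(n)); d=W[...,:2]-c; U=d@ex; V=d@ey; Z=W[...,2]
    for u0,u1 in ((92,172),(172,200),(200,230)):
        s=(U>u0)&(U<u1)&(V>-75)&(V<135)&(Z<250); print(n,u0,np.nanpercentile(Z[s],[99,100]).round())
E
python3 gp.py 133 29 190 0
```

```text
27 [array([240.75984488, 314.39095029]), array([236.34262557, 296.97952801]), array([231.87080983, 279.33765966])] [260.16677026 226.58191836]
29 [array([246.08044535, 315.32686422]), array([241.69628205, 297.9177595 ]), array([237.25790463, 280.27816328])] [265.459224   227.49097403]
31 [array([251.4038261 , 316.26289021]), array([247.05276204, 298.85611171]), array([242.6478671 , 281.21879655])] [270.75441184 228.40016819]
scene 92 [ 93. 122.]
scene 172 [165. 184.]
scene 200 [187. 195.]
side 92 [117. 122.]
side 172 [181. 186.]
side 200 [182. 189.]
t 26.1 pos [ 566.1 -293.7  309.6] az 58.78 toolz [-0.002  0.001 -1.   ] F [ 0.2  0.5 -0.3] w 0.6 q6 [-0.5   0.36  1.52 -0.    1.27 -1.52]
shift now-frame cm [-11.87   2.97   1.94] target-frame cm [-11.87   2.96   1.96] turn deg [-0.01 -0.1  -0.07]
now uvz 14.3 -0.6 209.6
```

Run:
```python
from h import *
ex=np.array([.8558,-.5173]); ey=np.array([.5173,.8558]); c=np.array([554.1,-285.8])
for n in ("scene","side"):
    W=cloud(load(n)); d=W[...,:2]-c; U=d@ex; V=d@ey; Z=W[...,2]
    for v in range(-100,140,20):
        s=(V>v)&(V<v+20)&(U>130)&(U<230)&(Z>125)&(Z<250); print(n,v,s.sum(),(U[s].min().round(),np.percentile(Z[s],[5,98]).round()) if s.any() else '')
```

```text
scene -100 0 
scene -80 0 
scene -60 0 
scene -40 0 
scene -20 0 
scene 0 0 
scene 20 0 
scene 40 0 
scene 60 2 (np.float64(230.0), array([159., 163.]))
scene 80 2 (np.float64(196.0), array([125., 127.]))
scene 100 26 (np.float64(203.0), array([134., 180.]))
scene 120 148 (np.float64(197.0), array([128., 187.]))
side -100 0 
side -80 0 
side -60 0 
side -40 0 
side -20 0 
side 0 0 
side 20 0 
side 40 0 
side 60 54 (np.float64(218.0), array([129., 181.]))
side 80 21 (np.float64(222.0), array([127., 161.]))
side 100 8 (np.float64(189.0), array([143., 174.]))
side 120 124 (np.float64(186.0), array([129., 185.]))
```

Call:
{"api": "play_rows", "payload": {"plan": "0 -4 1 0 0 0 0; 0 -4 1 0 0 0 0; 0 -3.6 0.96 2 0 0 0; 0 0 0 4 0 0 0; 0 0 0 5 0 0 0; 0 0 0 5 0 0 0; 0 0 0 4 0 0 0; 0 0 0 0 0 0 0; 0 0 0 0 0 0 0"}}

```text
t: 27.22
ee_pos: [682.3, -329.4, 112.2]
orientation: [0.845, 3.024, -0.001]
ft_force: [0.2, -0.3, 0.4]
width: 0.3
```

```bash
python3 gp.py 130 29 -28 0
```

```text
t 27.23 pos [ 682.3 -329.4  112.2] az 58.78 toolz [ 0.002 -0.001 -1.   ] F [ 0.2 -0.3  0.4] w 0.3 q6 [-0.47  0.73  1.36 -0.    1.04 -1.49]
shift now-frame cm [0.24 0.   4.01] target-frame cm [0.23 0.   4.02] turn deg [ 0.    0.11 -0.07]
now uvz 132.3 29.0 12.2
```

Descend to ~72, then feel in 2 mm steps.

Call:
{"api": "play_rows", "payload": {"plan": "0 0.2 0 2 0 0 0; 0 0 0 2 0 0 0; 0 0 0 0 0 0 0; 0 0 0 0 0 0 0"}}

```text
t: 27.72
ee_pos: [680.1, -328.2, 70.0]
orientation: [-0.845, -3.025, 0.0]
ft_force: [-0.1, -0.3, 1.1]
width: 0.7
```

Call:
{"api": "play_rows", "payload": {"plan": "0 0 0 0.3 0 0 0; 0 0 0 0.1 0 0 0; 0 0 0 0 0 0 0"}}

```text
t: 28.1
ee_pos: [680.1, -328.2, 66.3]
orientation: [0.845, 3.026, -0.0]
ft_force: [0.1, 0.8, -0.5]
width: 0.6
```

Call:
{"api": "play_rows", "payload": {"plan": "0 0 0 0.2 0 0 0; 0 0 0 0.1 0 0 0; 0 0 0 0 0 0 0"}}

```text
t: 28.48
ee_pos: [680.4, -328.4, 63.8]
orientation: [0.845, 3.025, -0.001]
ft_force: [-0.4, 0.2, 4.2]
width: 0.6
```

Call:
{"api": "play_rows", "payload": {"plan": "0 0 0 0.2 0 0 0; 0 0 0 0.1 0 0 0; 0 0 0 0 0 0 0"}}

```text
t: 28.85
ee_pos: [681.4, -329.0, 61.2]
orientation: [0.845, 3.022, -0.001]
ft_force: [3.0, -2.5, 4.5]
width: 0.4
```

Call:
{"api": "play_rows", "payload": {"plan": "0 0 0 0.2 0 0 0; 0 0 0 0.1 0 0 0; 0 0 0 0 0 0 0"}}

```text
t: 29.22
ee_pos: [679.5, -327.9, 56.7]
orientation: [-0.845, -3.024, -0.0]
ft_force: [1.8, 0.2, 2.2]
width: 0.6
```

Call:
{"api": "play_rows", "payload": {"plan": "0 0 0 0.2 0 0 0; 0 0 0 0.1 0 0 0; 0 0 0 0 0 0 0"}}

```text
t: 29.6
ee_pos: [679.2, -327.8, 53.3]
orientation: [-0.845, -3.024, -0.0]
ft_force: [-0.0, 0.0, 0.5]
width: 0.4
```

Call:
{"api": "play_rows", "payload": {"plan": "0 0 0 0.2 0 0 0; 0 0 0 0.1 0 0 0; 0 0 0 0 0 0 0"}}

```text
t: 29.98
ee_pos: [679.9, -328.2, 51.0]
orientation: [-0.845, -3.025, 0.0]
ft_force: [0.6, -0.1, 0.7]
width: 0.6
```

Call:
{"api": "play_rows", "payload": {"plan": "0 0 0 -3 0 0 0; 0 0 0 -5 0 0 0; 0 0 0 -5 0 0 0; 0 0 0 -5 0 0 0; 0 2 3 -5 0 0 -5; 0 3 4 -1 0 0 -6; 6.5 3 4 0 0 0 -7; 6.5 3 5 0 0 0 -7; 6.5 0 5.5 0 0 0 -6.2; 6.5 0 5.5 0 0 0 0; 6.5 0 5.5 0 0 0 0; 6.5 0 5.5 0 0 0 0; 6.5 0 5.5 0 0 0 0; 6.5 0 0 0 0 0 0"}}

```text
t: 31.72
ee_pos: [642.8, 138.6, 291.2]
orientation: [-0.006, 3.141, 0.001]
ft_force: [0.2, 0.6, -0.3]
width: 64.9
```

```bash
python3 go.py 640 211 280 90
```

```text
t 31.73 pos [642.8 138.6 291.2] az 90.24 toolz [ 0.     0.001 -1.   ] F [ 0.2  0.6 -0.3] w 64.9 q6 [ 0.19  0.41  1.49  0.    1.24 -1.38]
shift now-frame cm [0.25 7.24 1.13] target-frame cm [0.28 7.24 1.12] turn deg [0.03 0.01 0.24]
```

Look at the bottles from here (fresh positions, in case one was knocked).

```bash
cat > bt.py <<'E'
from m import *
import sys
im=get_image("wrist"); dump(sys.argv[1],im); save(im,sys.argv[1],s=1.42); W=cloud(im); hsv=cv2.cvtColor(im["pixels"],cv2.COLOR_RGB2HSV)
for z0 in (80,184):
  ok=(abs(W[...,2]-z0)<4)&(hsv[...,1]<90)&(hsv[...,2]>120)
  k,l,s,c=cv2.connectedComponentsWithStats(ok.astype(np.uint8))
  for i in range(1,k):
    if s[i,4]>25:
        P=W[l==i]; e=P[:,:2].max(0)-P[:,:2].min(0)
        if e.max()<32: print("top z%d"%z0,s[i,4],c[i].round(),((P.max(0)+P.min(0))/2).round(1),e.round(),"rgb20below",)
for a,c,P in blobs(im,(32,120,50),(48,255,255),(3,160),40)[0]: print("lime",a,c,P.min(0).round(),P.max(0).round())
E
python3 bt.py w10
```

```text
top z80 100 [243.   3.] [452.   97.1  81.8] [ 8. 22.] rgb20below
top z80 85 [286. 105.] [553.4 142.9  78.6] [11. 11.] rgb20below
top z80 85 [346. 113.] [561.6 209.9  78.5] [11. 13.] rgb20below
top z80 62 [258. 198.] [660.9 109.5  78.3] [12. 11.] rgb20below
top z80 66 [182. 219.] [686.7  17.3  77.9] [12. 13.] rgb20below
top z80 63 [274. 259.] [739.2 129.7  78.2] [12. 11.] rgb20below
lime 55 [264.7 176.6] [639.  97.  21.] [653. 130.  36.]
```

View pics/w10.png

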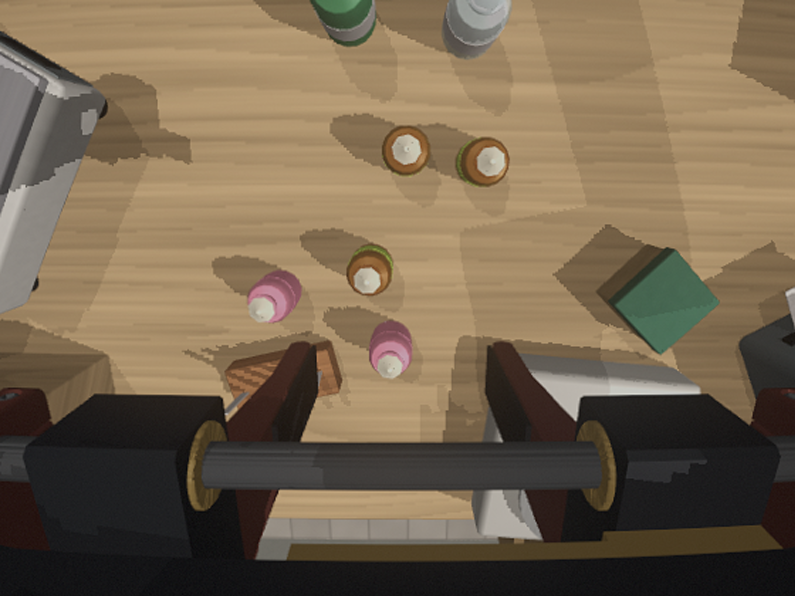

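```bash
python3 go.py 561 211 23 90
```

```text
t 31.77 pos [642.9 136.6 291.1] az 90.15 toolz [-0. -0. -1.] F [-0.3 -0.2  0.2] w 65.0 q6 [ 0.19  0.41  1.49 -0.    1.24 -1.38]
shift now-frame cm [ 8.17  7.47 26.81] target-frame cm [ 8.19  7.44 26.81] turn deg [-0.02 -0.    0.15]
```

Call:
{"api": "play_rows", "payload": {"plan": "5.4 2 1.9 2 0 0 0.1; 5.4 4.2 3.8 2 0 0 0; 5.4 2 1.75 4 0 0 0; 5.4 0 0 5 0 0 0; 5.4 0 0 4 0 0 0; 5.4 0 0 2 0 0 0; 5.4 0 0 0 0 0 0; 5.4 0 0 0 0 0 0; 5.4 0 0 0 0 0 0"}}

```text
t: 32.9
ee_pos: [562.5, 209.9, 102.8]
orientation: [0.004, 3.139, 0.001]
ft_force: [-0.5, -0.1, 0.0]
width: 54.0
```

```bash
python3 go.py 561 211 23 90; python3 bt.py w11
```

```text
t 32.9 pos [562.5 209.9 102.8] az 89.86 toolz [ 0.003  0.001 -1.   ] F [-0.5 -0.1  0. ] w 54.0 q6 [ 0.34  0.54  1.76 -0.    0.83 -1.23]
shift now-frame cm [0.17 0.1  7.98] target-frame cm [0.15 0.11 7.98] turn deg [ 0.05  0.15 -0.14]
top z80 240 [173. 227.] [552.6 143.2  78.5] [12. 12.] rgb20below
top z80 235 [283. 240.] [561.5 210.4  78.4] [12. 12.] rgb20below
lime 382 [209.3 190.6] [531. 132.  14.] [564. 164.  39.]
lime 267 [281.9 194.1] [540. 191.  14.] [556. 229.  36.]
```

Call:
{"api": "play_rows", "payload": {"plan": "5.4 0.1 0.05 3 0 0 0; 5.4 0 0 3 0 0 0; 5.4 0 0 1.9 0 0 0; 5.4 0 0 0 0 0 0; 4 0 0 0 0 0 0; 3 0 0 0 0 0 0; 3 0 0 0 0 0 0; 3 0 0 0 0 0 0; 3 0 0 0 0 0 0; 3 0 0 0 0 0 0"}}

```text
t: 34.2
ee_pos: [561.2, 210.5, 23.2]
orientation: [0.003, 3.14, 0.001]
ft_force: [-0.4, -0.2, 7.5]
width: 41.6
```

```bash
python3 go.py 561 211 23 90
```

```text
t 34.2 pos [561.2 210.5  23.2] az 89.88 toolz [ 0.002  0.001 -1.   ] F [-0.4 -0.2  7.5] w 41.6 q6 [ 0.34  0.67  1.78 -0.    0.69 -1.23]
shift now-frame cm [0.02 0.05 0.02] target-frame cm [0.02 0.05 0.02] turn deg [ 0.03  0.1  -0.12]
```

Call:
{"api": "play_rows", "payload": {"plan": "3 0 0 -1 0 0 0; 3 0 0 -3 0 0 0; 3 0 0 -5 0 0 0; 3 0 0 -5 0 0 0; 3 0 -1 -5 0 0 4; 3 0 -3 -4 0 0 5; 3 -0.7 -4.5 -2 0 0 6; 3 -0.7 -4.5 0 0 0 6; 3 -1 -4.5 0 0 0 6; 3 -1 -4.5 0 0 0 4; 3 -1.5 -4.5 0 0 0 0; 3 -1.5 -4.5 0 0 0 0; 3 -1.5 -4 0 0 0 0; 3 -1.5 -2 0 0 0 0; 3 0 0 0 0 0 0; 3 0 0 0 0 0 0"}}

```text
t: 36.2
ee_pos: [507.9, -169.4, 272.2]
orientation: [-0.843, -3.026, -0.0]
ft_force: [-0.2, 0.1, -2.2]
width: 41.2
```

```bash
python3 gp.py 31 58 120 0
```

```text
t 36.2 pos [ 507.9 -169.4  272.2] az 58.87 toolz [-0.001  0.    -1.   ] F [-0.2  0.1 -2.2] w 41.2 q6 [-0.34  0.23  1.78  0.    1.13 -1.37]
shift now-frame cm [-13.08  -1.77   5.21] target-frame cm [-13.07  -1.77   5.22] turn deg [ 0.   -0.04  0.02]
now uvz -99.7 75.7 172.2
```

Call:
{"api": "play_rows", "payload": {"plan": "3 -2 -0.4 0 0 0 0; 3 -4 -0.5 0 0 0 0; 3 -4 -0.5 1.5 0 0 0; 3 -2.2 -0.3 3 0 0 0; 3 -0.8 0 0.7 0 0 0; 3 0 0 0 0 0 0; 3 0 0 0 0 0 0; 3 0 0 0 0 0 0"}}

```text
t: 37.2
ee_pos: [610.8, -251.5, 221.6]
orientation: [0.842, 3.025, -0.0]
ft_force: [0.6, -0.5, -1.4]
width: 41.4
```

```bash
cat > pl.py <<'E'
from h import *
import sys
# view tray + held bottle: stopper position in tool frame, tray rim in platform frame
o=get_obs(); im=get_image("wrist"); dump(sys.argv[1],im); save(im,sys.argv[1],s=1.42); W=cloud(im); M=R.from_rotvec(o["orientation"]).as_matrix(); T=(W-np.array(o["ee_pos"]))@M
hsv=cv2.cvtColor(im["pixels"],cv2.COLOR_RGB2HSV)
s=(abs(T[...,0])<22)&(abs(T[...,1])<16)&(T[...,2]<-48)&(T[...,2]>-70)&(hsv[...,1]<110)&(hsv[...,2]>110)
k=T[s]
print("stopper",len(k),np.percentile(k,[2,50,98],axis=0).round(1) if len(k)>5 else '')
b=(abs(T[...,1])<20)&(abs(T[...,0])<30)&(T[...,2]>-20)&(T[...,2]<30)&(hsv[...,0]<48)&(hsv[...,0]>8)&(hsv[...,1]>120); k=T[b]
print("body",len(k),np.percentile(k,[2,50,98],axis=0).round(1) if len(k)>5 else '')
ex=np.array([.8558,-.5173]); ey=np.array([.5173,.8558]); d=W[...,:2]-[554.1,-285.8]; U=d@ex; V=d@ey; Z=W[...,2]-100
b=(hsv[...,0]>105)&(hsv[...,0]<125)&(hsv[...,1]>150)&(hsv[...,2]>40)&(abs(Z-22)<4)&(abs(U)<100)
q=np.c_[U[b],V[b]].astype(np.float32); print("rim",len(q),q.min(0),q.max(0))
E
python3 pl.py w12; python3 gp.py 31 58 27 0
```

```text
stopper 1099 [[  0.6  -9.6 -54.1]
 [  5.5   0.3 -50.2]
 [ 10.3  10.3 -48.2]]
body 1287 [[  8.3 -18.3 -19.5]
 [ 18.7   0.8  -9.4]
 [ 21.1  18.    7.8]]
rim 4416 [-54.60958 -88.46435] [60.505108 87.675674]
t 37.25 pos [ 610.8 -251.6  221.4] az 58.89 toolz [ 0.001 -0.001 -1.   ] F [ 0.   0.1 -1.5] w 41.3 q6 [-0.41  0.48  1.55 -0.    1.12 -1.44]
shift now-frame cm [-0.   -0.06  9.44] target-frame cm [-0.02 -0.06  9.44] turn deg [0.01 0.08 0.04]
now uvz 30.8 58.6 121.4
```

View pics/w12.png

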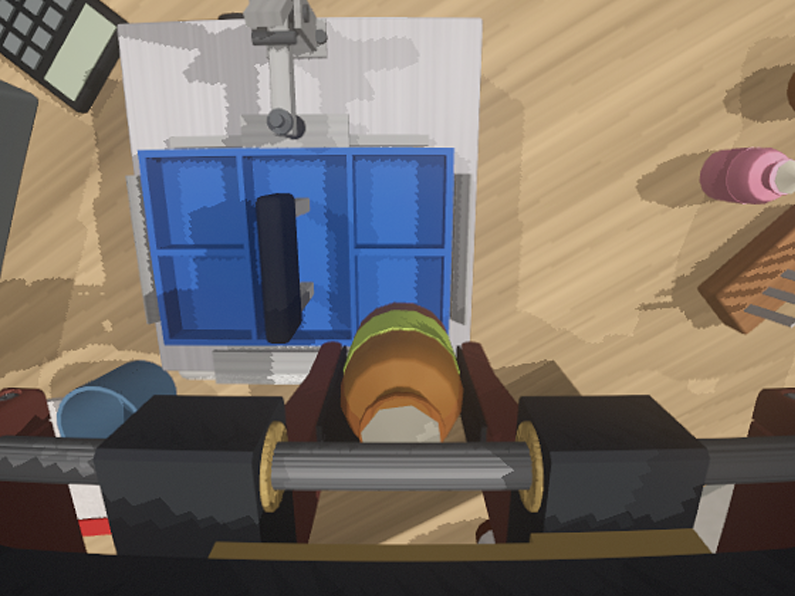

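Call:
{"api": "play_rows", "payload": {"plan": "3 0 -0.06 2 0 0 0; 3 0 0 3 0 0 0; 3 0 0 2 0 0 0; 3 0 0 1.2 0 0 0; 3 0 0 0.7 0 0 0; 3 0 0 0.4 0 0 0; 3 0 0 0 0 0 0; 3 0 0 0 0 0 0"}}

```text
t: 38.25
ee_pos: [610.8, -252.5, 127.7]
orientation: [0.843, 3.025, -0.0]
ft_force: [-0.1, -0.9, -1.7]
width: 41.5
```

```bash
python3 gp.py 31 58 27 0
```

```text
t 38.25 pos [ 610.8 -252.5  127.7] az 58.88 toolz [ 0.001 -0.    -1.   ] F [-0.1 -0.9 -1.7] w 41.5 q6 [-0.41  0.58  1.61 -0.    0.95 -1.44]
shift now-frame cm [0.03 0.02 0.07] target-frame cm [0.03 0.02 0.07] turn deg [0.   0.06 0.03]
now uvz 31.3 57.8 27.7
```

Call:
{"api": "play_rows", "payload": {"plan": "3 0 0 0.1 0 0 0; 3 0 0 0 0 0 0; 4.4 0 0 0 0 0 0; 5.5 0 0 0 0 0 0; 5.5 0 0 0 0 0 0; 5.5 0 0 0 0 0 0; 5.5 0 0 -1.5 0 0 0; 5.5 0 0 -4 0 0 0; 5.5 0 0 -5 0 0 0; 5.5 1.5 3 -3 0 0 -6; 5.5 1.5 4 0 0 0 -8; 5.5 1.5 5 0 0 0 -8; 5.5 1 5 0 0 0 -8; 5.5 0 5 0 0 0 -1; 5.5 0 5 0 0 0 0; 5.5 0 5 0 0 0 0; 5.5 0 0 0 0 0 0; 5.5 0 0 0 0 0 0"}}

```text
t: 40.5
ee_pos: [616.3, 76.5, 261.9]
orientation: [0.002, 3.141, -0.001]
ft_force: [-0.2, -0.3, -1.0]
width: 54.7
```

```bash
python3 bt.py w13; python3 go.py 552.6 142.8 103 90
```

```text
top z80 239 [307.  18.] [444.4  97.4  81.4] [23. 28.] rgb20below
top z80 101 [344. 130.] [553.3 142.2  78.6] [12. 14.] rgb20below
top z80 74 [312. 227.] [659.9 110.5  78.3] [11. 11.] rgb20below
top z80 26 [233. 249.] [686.4  20.8  77.5] [9. 5.] rgb20below
top z80 67 [326. 290.] [740.3 129.3  78.8] [12. 12.] rgb20below
lime 106 [303.9 201.6] [639.  89.  15.] [660. 125.  36.]
t 40.55 pos [616.3  76.  261.7] az 89.85 toolz [ 0.001 -0.    -1.   ] F [ 0.6 -1.3  1.2] w 55.3 q6 [ 0.1   0.38  1.61 -0.    1.16 -1.46]
shift now-frame cm [ 6.39  6.67 15.86] target-frame cm [ 6.37  6.68 15.87] turn deg [-0.02  0.03 -0.15]
```

Call:
{"api": "play_rows", "payload": {"plan": "5.5 2 2 1 0 0 0; 5.5 3.2 3.3 2 0 0 0; 5.5 1.2 1.4 4 0 0 0; 5.5 0 0 5 0 0 0; 5.5 0 0 3 0 0 0; 5.5 0 0 0.9 0 0 0; 5.5 0 0 0 0 0 0; 5.5 0 0 0 0 0 0; 5.5 0 0 0 0 0 0"}}

```text
t: 41.68
ee_pos: [553.2, 144.0, 103.5]
orientation: [0.004, 3.139, 0.001]
ft_force: [0.5, 0.1, -0.2]
width: 54.8
```

```bash
python3 bt.py w14; python3 go.py 552.6 143 23 90
```

```text
top z80 93 [200.   4.] [422.1 101.8  81.8] [ 6. 12.] rgb20below
top z80 466 [209.  50.] [444.1 105.6  81.9] [18. 11.] rgb20below
top z80 236 [280. 241.] [552.7 142.9  78.3] [12. 12.] rgb20below
top z80 133 [235. 378.] [658.7 109.8  78.4] [10. 12.] rgb20below
lime 275 [281.4 194.9] [531. 124.  15.] [547. 163.  37.]
lime 75 [243.7 308.9] [639.  98.  14.] [643. 121.  21.]
t 41.73 pos [553.  144.  103.3] az 89.87 toolz [ 0.002  0.    -1.   ] F [0.7 0.4 0.2] w 54.7 q6 [ 0.23  0.51  1.83 -0.    0.81 -1.33]
shift now-frame cm [ 0.06 -0.1   8.03] target-frame cm [ 0.04 -0.1   8.03] turn deg [ 0.02  0.11 -0.13]
```

Descend, grip, lift and travel.

Call:
{"api": "play_rows", "payload": {"plan": "5.5 0 -0.1 3 0 0 0; 5.5 0 0 3 0 0 0; 5.5 0 0 2 0 0 0; 5.5 0 0 0 0 0 0; 4 0 0 0 0 0 0; 3 0 0 0 0 0 0; 3 0 0 0 0 0 0; 3 0 0 0 0 0 0; 3 0 0 0 0 0 0; 3 0 0 0 0 0 0"}}

```text
t: 42.98
ee_pos: [553.2, 143.1, 23.2]
orientation: [0.003, 3.14, 0.001]
ft_force: [0.1, -0.7, 6.6]
width: 41.4
```

Call:
{"api": "play_rows", "payload": {"plan": "3 0 0 -1 0 0 0; 3 0 0 -3 0 0 0; 3 0 0 -5 0 0 0; 3 0 0 -5 0 0 0; 3 0 -1 -5 0 0 4; 3 0 -3 -4 0 0 5; 3 -1 -4 -2 0 0 6; 3 -1 -4 0 0 0 6; 3 -1.5 -4 0 0 0 6; 3 -1.5 -4 0 0 0 4; 3 -3 -4 0 0 0 0; 3 -3 -4 0 0 0 0; 3 -2 -3 0 0 0 0; 3 0 0 0 0 0 0; 3 0 0 0 0 0 0"}}

```text
t: 44.85
ee_pos: [558.7, -199.4, 272.1]
orientation: [-0.843, -3.025, -0.0]
ft_force: [0.9, 0.0, -1.6]
width: 41.4
```

```bash
python3 gp.py 31 -58 120 0
```

```text
t 44.85 pos [ 558.7 -199.4  272.1] az 58.85 toolz [-0.001  0.001 -1.   ] F [ 0.9  0.  -1.6] w 41.4 q6 [-0.36  0.32  1.66  0.    1.16 -1.39]
shift now-frame cm [ -7.18 -13.43   5.2 ] target-frame cm [ -7.18 -13.43   5.21] turn deg [ 0.   -0.05  0.  ]
now uvz -40.8 76.3 172.1
```

Call:
{"api": "play_rows", "payload": {"plan": "3 -1.2 -2 0 0 0 0; 3 -2.4 -4 0 0 0 0; 3 -2.4 -4 0 0 0 0; 3 -1.2 -3 1 0 0 0; 3 0 -0.4 3 0 0 0; 3 0 0 1.2 0 0 0; 3 0 0 0 0 0 0; 3 0 0 0 0 0 0"}}

```text
t: 45.85
ee_pos: [552.4, -351.7, 221.3]
orientation: [0.841, 3.025, -0.001]
ft_force: [0.4, -0.1, -0.6]
width: 41.7
```

```bash
python3 pl.py w15; python3 gp.py 31 -58 27 0
```

```text
stopper 1184 [[  0.8  -9.6 -54.5]
 [  5.9   0.7 -50.4]
 [ 11.   10.2 -48.2]]
body 1316 [[  8.8 -18.  -19.6]
 [ 19.4   0.3  -9. ]
 [ 21.8  18.3   7.8]]
rim 3073 [-54.487545 -88.00175 ] [61.20944 87.67435]
t 45.9 pos [ 552.4 -351.8  221.5] az 58.93 toolz [ 0.002 -0.001 -1.   ] F [ 0.   0.1 -2.5] w 41.4 q6 [-0.59  0.47  1.56 -0.    1.11 -1.61]
shift now-frame cm [ 0.19 -0.06  9.45] target-frame cm [ 0.17 -0.07  9.45] turn deg [-0.01  0.11  0.08]
now uvz 32.7 -57.3 121.5
```

Call:
{"api": "play_rows", "payload": {"plan": "3 0.1 -0.06 2 0 0 0; 3 0 0 3 0 0 0; 3 0 0 2 0 0 0; 3 0 0 1.2 0 0 0; 3 0 0 0.7 0 0 0; 3 0 0 0.5 0 0 0; 3 0 0 0 0 0 0; 3 0 0 0 0 0 0"}}

```text
t: 46.9
ee_pos: [551.0, -352.3, 127.0]
orientation: [0.842, 3.025, -0.001]
ft_force: [-0.5, 0.1, 1.3]
width: 41.5
```

```bash
python3 gp.py 31 -58 27 0
```

```text
t 46.9 pos [ 551.  -352.3  127. ] az 58.88 toolz [ 0.001 -0.001 -1.   ] F [-0.5  0.1  1.3] w 41.5 q6 [-0.59  0.58  1.62 -0.    0.94 -1.61]
shift now-frame cm [0.07 0.05 0.  ] target-frame cm [0.07 0.05 0.  ] turn deg [-0.01  0.1   0.03]
now uvz 31.7 -58.5 27.0
```

Call:
{"api": "play_rows", "payload": {"plan": "3 0 0 0 0 0 0; 4.4 0 0 0 0 0 0; 5.5 0 0 0 0 0 0; 5.5 0 0 0 0 0 0; 5.5 0 0 0 0 0 0; 5.5 0 0 -1.5 0 0 0; 5.5 0 0 -4 0 0 0; 5.5 0 0 -5 0 0 0; 5.5 -1 4 -3 0 0 -6; 5.5 0 5 0 0 0 -8; 5.5 0 5 0 0 0 -8; 5.5 0 5.5 0 0 0 -8; 5.5 -1 5.5 0 0 0 -1.1; 5.5 -1 5.5 0 0 0 0; 5.5 -1 5.5 0 0 0 0; 5.5 -1 4 0 0 0 0; 5.5 -1 2 0 0 0 0; 5.5 0 0 0 0 0 0; 5.5 0 0 0 0 0 0"}}

```text
t: 49.28
ee_pos: [675.3, 47.9, 261.2]
orientation: [-0.002, -3.141, 0.001]
ft_force: [0.4, -0.3, -0.6]
width: 55.0
```

```bash
python3 bt.py w16; python3 go.py 660 110.5 103 90
```

```text
top z80 87 [339. 175.] [659.8 110.2  78.3] [11. 12.] rgb20below
top z80 77 [254. 199.] [686.   16.8  78.2] [12. 11.] rgb20below
top z80 36 [355. 243.] [739.3 131.2  78.7] [11.  8.] rgb20below
lime 59 [321.3 159.1] [639.  88.  19.] [667. 112.  35.]
t 49.33 pos [675.2  47.7 261.2] az 89.89 toolz [-0. -0. -1.] F [-0.2 -0.6 -0.2] w 55.2 q6 [ 0.05  0.46  1.47 -0.    1.21 -1.52]
shift now-frame cm [ 1.53  6.29 15.81] target-frame cm [ 1.52  6.28 15.82] turn deg [-0.03 -0.02 -0.11]
```

Call:
{"api": "play_rows", "payload": {"plan": "5.5 0.5 2 1 0 0 0; 5.5 0.6 2.5 3 0 0 0; 5.5 0.4 1.8 4 0 0 0; 5.5 0 0 4 0 0 0; 5.5 0 0 3 0 0 0; 5.5 0 0 0.8 0 0 0; 5.5 0 0 0 0 0 0; 5.5 0 0 0 0 0 0; 5.5 0 0 0 0 0 0"}}

```text
t: 50.45
ee_pos: [661.3, 112.4, 104.6]
orientation: [0.001, 3.139, 0.0]
ft_force: [-0.1, 0.0, -0.7]
width: 54.9
```

```bash
python3 bt.py w17; python3 go.py 659.5 110.3 23 90
```

```text
top z80 241 [278. 239.] [659.9 109.7  78.2] [12. 12.] rgb20below
top z80 116 [136. 274.] [683.7  17.   77.9] [ 7. 12.] rgb20below
top z80 90 [305. 349.] [741.7 128.6  78.6] [ 8. 11.] rgb20below
lime 264 [278.6 193.6] [639.  90.  15.] [653. 129.  36.]
t 50.5 pos [661.2 112.4 104.4] az 89.96 toolz [ 0.002  0.    -1.   ] F [ 0.  -0.5 -0.6] w 55.2 q6 [ 0.15  0.63  1.59 -0.    0.92 -1.42]
shift now-frame cm [ 0.18 -0.21  8.13] target-frame cm [ 0.17 -0.21  8.14] turn deg [ 0.01  0.11 -0.04]
```

Call:
{"api": "play_rows", "payload": {"plan": "5.5 0.13 -0.26 2 0 0 0; 5.5 0 0 4 0 0 0; 5.5 0 0 2.1 0 0 0; 5.5 0 0 0 0 0 0; 4 0 0 0 0 0 0; 3 0 0 0 0 0 0; 3 0 0 0 0 0 0; 3 0 0 0 0 0 0; 3 0 0 0 0 0 0; 3 0 0 0 0 0 0"}}

```text
t: 51.75
ee_pos: [660.1, 109.8, 23.4]
orientation: [0.001, 3.14, 0.0]
ft_force: [0.0, -0.3, 6.0]
width: 41.7
```

Call:
{"api": "play_rows", "payload": {"plan": "3 0 0 -1 0 0 0; 3 0 0 -3 0 0 0; 3 0 0 -5 0 0 0; 3 0 0 -5 0 0 0; 3 0 -1 -5 0 0 4; 3 0.5 -3 -4 0 0 5; 3 1.5 -4 -2 0 0 6; 3 1.5 -4 0 0 0 6; 3 0 -4 0 0 0 6; 3 0 -4 0 0 0 4; 3 0 -4 0 0 0 0; 3 0 -3 0 0 0 0; 3 0 -2 0 0 0 0; 3 0 0 0 0 0 0; 3 0 0 0 0 0 0"}}

```text
t: 53.62
ee_pos: [527.7, -151.3, 272.3]
orientation: [0.84, 3.027, 0.0]
ft_force: [-0.0, -0.5, -1.2]
width: 41.5
```

```bash
python3 gp.py -25 58 120 0
```

```text
t 53.62 pos [ 527.7 -151.3  272.3] az 58.99 toolz [ 0.  0. -1.] F [-0.  -0.5 -1.2] w 41.5 q6 [-0.3   0.26  1.75  0.    1.13 -1.33]
shift now-frame cm [-6.71 -4.36  5.23] target-frame cm [-6.72 -4.35  5.23] turn deg [0.02 0.01 0.14]
now uvz -92.2 101.5 172.3
```

Call:
{"api": "play_rows", "payload": {"plan": "3 -2 -1 0 0 0 0.1; 3 -3 -2 1 0 0 0; 3 -1.5 -1.2 2 0 0 0; 3 -0.2 -0.2 2.2 0 0 0; 3 0 0 0 0 0 0; 3 0 0 0 0 0 0; 3 0 0 0 0 0 0"}}

```text
t: 54.5
ee_pos: [562.7, -224.1, 221.3]
orientation: [0.842, 3.025, -0.0]
ft_force: [0.8, -0.3, -1.8]
width: 41.6
```

```bash
python3 pl.py w18; python3 gp.py -25 58 27 0
```

```text
stopper 1072 [[  1.2  -9.5 -54.2]
 [  5.7   0.3 -50.2]
 [ 10.5  10.3 -48.2]]
body 1323 [[  8.7 -18.4 -19.5]
 [ 19.1   0.3  -8.7]
 [ 21.5  18.3   8. ]]
rim 2601 [-55.430977 -88.16784 ] [60.36129 87.78748]
t 54.55 pos [ 562.5 -224.1  221.3] az 58.9 toolz [ 0.002 -0.001 -1.   ] F [-1.   0.2 -1.4] w 41.4 q6 [-0.4   0.4   1.68 -0.    1.07 -1.43]
shift now-frame cm [0.05 0.08 9.43] target-frame cm [0.03 0.08 9.43] turn deg [0.01 0.1  0.05]
now uvz -24.7 57.2 121.3
```

View pics/w18.png

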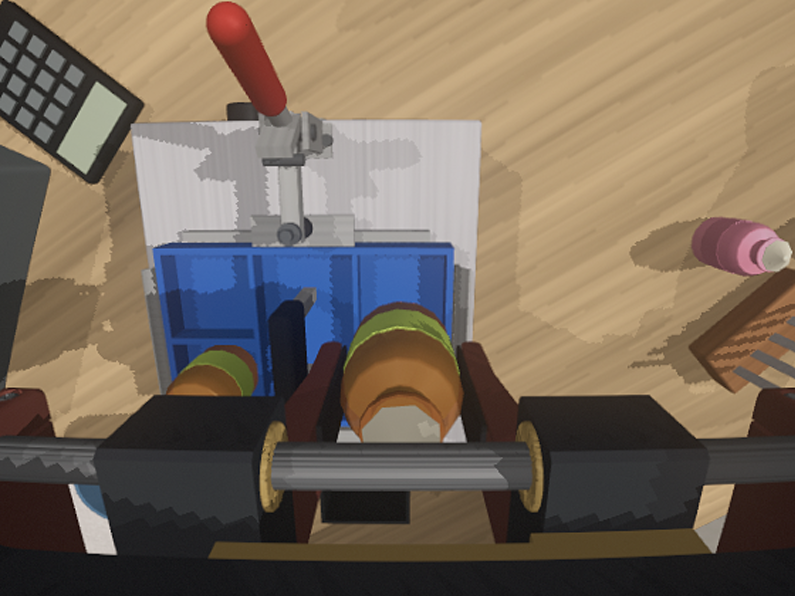

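Call:
{"api": "play_rows", "payload": {"plan": "3 0 0.08 2 0 0 0; 3 0 0 3 0 0 0; 3 0 0 2 0 0 0; 3 0 0 1.2 0 0 0; 3 0 0 0.7 0 0 0; 3 0 0 0.5 0 0 0; 3 0 0 0 0 0 0; 3 0 0 0 0 0 0"}}

```text
t: 55.55
ee_pos: [562.9, -223.7, 127.1]
orientation: [0.842, 3.025, -0.001]
ft_force: [-0.7, -0.5, 5.4]
width: 41.6
```

```bash
python3 gp.py -25 58 27 0
```

```text
t 55.55 pos [ 562.9 -223.7  127.1] az 58.88 toolz [ 0.001 -0.001 -1.   ] F [-0.7 -0.5  5.4] w 41.6 q6 [-0.4   0.52  1.74 -0.    0.89 -1.43]
shift now-frame cm [0.04 0.03 0.01] target-frame cm [0.04 0.03 0.01] turn deg [0.01 0.1  0.03]
now uvz -24.6 57.7 27.1
```

Release, rise, and move beyond the shaker to view everything.

Call:
{"api": "play_rows", "payload": {"plan": "3 0 0 -0.05 0 0 0; 4.4 0 0 0 0 0 0; 5.5 0 0 0 0 0 0; 5.5 0 0 0 0 0 0; 5.5 0 0 0 0 0 0; 5.5 0 0 -1.5 0 0 0; 5.5 0 0 -4 0 0 0; 5.5 0 0 -5 0 0 0; 5.5 0 -1 -5 0 0 0; 5.5 -3 -2 -5 0 0 0; 5.5 -5 -2 -2 0 0 0; 5.5 -4 0 0 0 0 0; 5.5 0 0 0 0 0 0; 5.5 0 0 0 0 0 0; 5.5 0 0 0 0 0 0"}}

```text
t: 57.42
ee_pos: [638.5, -327.5, 352.1]
orientation: [-0.842, -3.026, 0.0]
ft_force: [0.3, -0.4, 0.3]
width: 55.3
```

```bash
python3 bt.py w19; python3 chk.py w20
python3 - <<'E'
from h import *
for n in ("scene","side"): dump(n+"F",get_image(n))
a,b=load("scene")["pixels"],load("sceneF")["pixels"]
save(load("sceneF"),"sceneF",s=1.42)
ex=np.array([.8558,-.5173]); ey=np.array([.5173,.8558])
W=cloud(load("w19")); d=W[...,:2]-[554.1,-285.8]; U=d@ex; V=d@ey; Z=W[...,2]
ok=((abs(Z-181)<6)&(abs(U)<60)&(abs(V)<100)).astype(np.uint8); k,l,s,c=cv2.connectedComponentsWithStats(ok)
for i in range(1,k):
    if s[i,4]>20: print("obj at z181",s[i,4],U[l==i].min().round(1),U[l==i].max().round(1),V[l==i].min().round(1),V[l==i].max().round(1),np.percentile(Z[l==i],98).round(1))
E
```

```text
top z80 68 [524.  75.] [687.2  16.3  78.6] [13. 13.] rgb20below
top z80 38 [447. 263.] [ 873.7 -186.1   79.4] [26. 13.] rgb20below
top z80 29 [265. 362.] [ 886.4 -508.    79.1] [24. 12.] rgb20below
top z184 123 [334.  73.] [ 563.1 -224.1  182.3] [13. 13.] rgb20below
top z184 107 [217. 132.] [ 551.1 -351.7  182.6] [11. 12.] rgb20below
top z184 111 [332. 132.] [ 611.5 -252.4  182.3] [12. 13.] rgb20below
top z184 42 [386. 284.] [ 791.2 -280.8  184.5] [7. 7.] rgb20below
top z184 73 [204. 378.] [ 794.6 -538.5  184.1] [14. 14.] rgb20below
rim 1817 [-54.706455 -87.62866 ] [60.475986 87.77972 ]
((2.947376251220703, 0.10964202880859375), (115.08634948730469, 175.39596557617188), 0.08028045296669006)
handle 0 
ledge z [15.66605926 16.69985036 17.95699099]
arm 445 44.014080292632116 slope deg 7.116425172180813
obj at z181 442 -35.2 -13.5 47.2 69.1 184.2
obj at z181 897 -32.0 37.2 -6.0 6.0 181.1
obj at z181 379 20.2 43.2 -68.9 -47.0 183.7
obj at z181 371 21.1 43.2 47.8 68.5 183.9
```

View pics/w20.png

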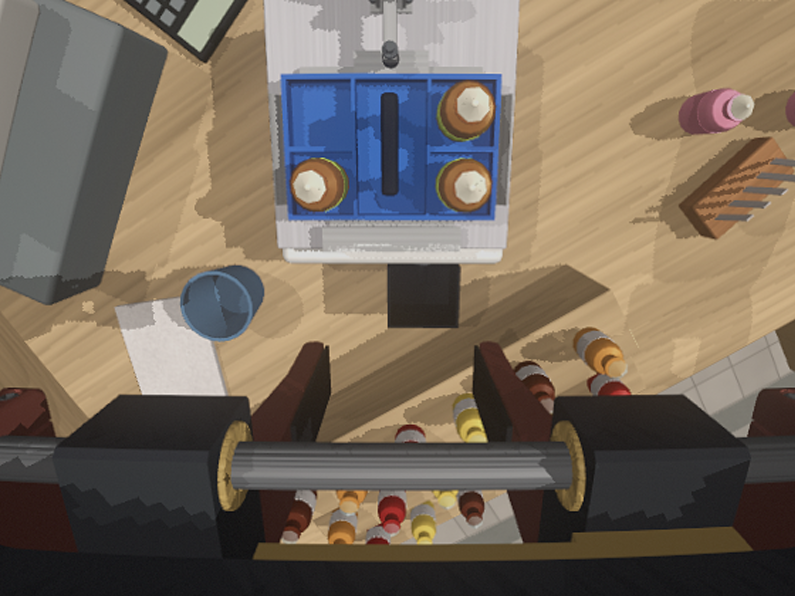

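View pics/sceneF.png

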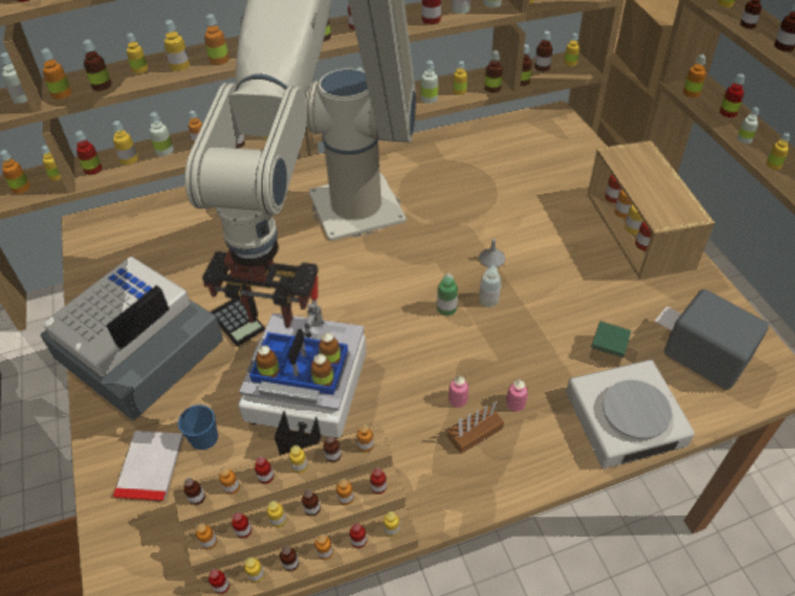

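```bash
python3 -c "
from workcell import *
print(close_job())"
```

```text
the job is handed in; nothing more can be done
None
```

The shaker is ready for its overnight run and the job is handed in, finished at about 57 s of the 210 s allowed.

- **Clamp and tray:** I swung the clamp open, hooked the tray's tongue under the lip and lowered the tray flat behind the sill. The first attempt to close the clamp sprang back open, so I pushed further and it closed. In the last views the tray centre was at platform x about +3 mm and y about 0. The clamp arm was level, 44 mm above the platform as expected. I had no direct reading of the clamp angle.
- **Bottles:** Only three amber, green-labelled bottles were there, and each now stands upright in its own cell. Stopper tops measured 182–184 mm above the counter. One bottle was knocked a few centimetres during the run; I measured its new position and picked it up from there.
- **Mains switch:** I felt it up (off), with contact at about 64 mm height and 4–5 N. I pushed until it snapped over and then met almost no force down to 51 mm, which is past the middle. I did not feel it again afterwards.
- **Everything else:** In the final scene picture the decanters, pink look-alikes and other things look to be where they were, judged by eye. The gripper was in the air, touching nothing.

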